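# Set the nest plate and bring the bush to it with the tongs

## Robot

A 6-joint arm with a two-finger parallel gripper is mounted at the origin on a cart in front of the work surface, level with it; the furniture and walls round the work are solid. World frame = base frame: x ahead of the robot, y to its left, z up, the work surface at z = 0. Lengths are in m, angles in degrees, forces in N, time in s.
With the tool pointing down it reaches from about 0.35 to 0.875 m from the base axis. Payload 4.2 kg.
Tool frame: the origin (TCP) lies midway between the tips of the shut fingers; the grasp point (between the pads) lies 19 mm behind it; z points along the fingers, y is the direction in which the jaws open and shut (so a half turn about z gives the same grasp; the last joint's range is limited). The gripper opens to 87 mm and grips with 3 to 60 N. Pads are 19 mm wide; open, the fingers measure 117 mm over their backs; the gripper's body (75 mm by 190 mm) begins 51 mm behind the grasp point.
Start: joints at [80.306, 22.042, 0.453, 0, -68.411, -14.817], TCP at [0.259, 0.569, 0.223] pointing down, gripper open.
Joint ranges: [-179.83, 179.83], [-69.29, 118.12], [-61.27, 80.66], [-181.25, 117.63], [-171.15, -9.14], [-177.46, 177.46]. Speed limits (degrees/s): [159.86, 159.86, 180, 180, 180, 180].

## Interface

Orientations are given as a 3x3 rotation matrix whose columns are the frame's x, y, z axes.
In Python, from station import sense, capture, get_calibration, finish_job, spot_in, spot_point gives the robot as it stands.
- The arm moves only by the shell command python3 -m inch 'ROWS'. ROWS is JSON, a list of rows, each an object with "fingers": the finger opening in cm, from 0 to 8.7; "delta_pos": the shift along the tool's x, y, z in cm, a list of three; "spin": the turn about the tool's z in degrees. In form: [{"fingers": fingers, "delta_pos": [dx, dy, dz], "spin": spin}, ...]. A call has 1 to 20 rows; each row is the pose to reach, as a shift and turn from the pose commanded when the call began, along the tool's axes at that moment; what a row does not reach only later rows make up. A row lasts 1/10 s, in which the tool goes at most 50 mm and 8.59 degrees, less where a joint would pass 70% of its speed; a pose out of reach is approached as far as the arm can. A call with a gripper value outside its range is refused whole. The fingers move at their own pace and stop on an object; the grip force is fixed at half the most. Time passes only in rows, so rows that repeat a pose let the fingers close. It gives the time, the measured TCP pose, the force and the opening at its end, in the units of the state.
- sense(): the state, without advancing time (a new reading comes with each control period).
- capture(name): name is "scene" or "top" or "wrist"; returns the picture (384x512x3 uint8, red, green, blue); there is no depth.
- get_calibration(name): a dict with "K" (3x3 intrinsics, pixels), "T" (4x4, takes a point from camera to world coordinates). Camera axes: x right, y up, looking along -z (the intrinsics and any distortion apply to the point x, -y, -z); pixel columns grow to the right and rows downward; lengths in m; the calibration is good to about 2 mm. A picture is of the moment at which its call begins: read the wrist's pose just before it. get_calibration takes no time and is no camera call; for the wrist camera it gives the pose at the moment of the call.
- finish_job(): hands the job in, once; it reports no verdict.
Trained networks look in the newest picture that a camera, given by its name, has taken for a name from the list of things; names that differ only in an ending like _2 or _b are one class to them, and where a whole thing is asked for, a point or a joint stands for the part that bears it (a point fixed in the world has none). Each returns a list of dicts, best first, with "conf" (0 to 1); they miss things now and then, are a little off and sometimes report something else, mostly with a low value. They report only what shows in the picture. A call takes as long as a camera call. They do not tell look-alikes from the thing itself.
- spot_in(camera, target): "extent" ([left, top, right, bottom] as shares, 0 to 1, of the picture: columns of its width, rows of its height, round what is visible of it).
- spot_point(camera, target): "location" ([column, row] as shares, 0 to 1, of the picture: columns of its width, rows of its height: a listed point, or the origin of a listed thing).
The state is a dict: "time_s": time; "joints": joint angles; "joint_velocities": joint speeds; "effort": joint torques, N m; "tcp_pos": TCP position; "ee_rot": TCP orientation; "wrist_force": force on the tool from outside, world axes, zero at the start; "moment": the same for the moment, N m; "gripper_width": opening from 0.0 (shut) to 1.0 (fully open).
Only numpy, scipy, OpenCV 4.12 (cv2) and the standard library are available. Lean on these libraries where they do the work, as an engineer would, in place of code of your own. Each camera call takes 0.05 s, during which the arm holds its last target.

## Task

Lift the nest plate by its upright lug and lower it over the two locating pins of the jig base until it lies flush, then let go of it. The larger, brass bush is degreased and must not be touched by the fingers: grip the sprung tongs, close them on that bush and bring it, upright, over the large bore of the nest plate. The program finishes while still holding the bush in the tongs, about 10 cm above the bore; leave the small steel bush, the white insulator and the steel block where they stand.

Things in the scene. Friction and masses are not known exactly. Their poses are not given: they have to be found in the camera images.
- jig_base: Dark steel jig base, fixed to the bench, 150 x 100 x 14 mm (x, y, z); origin at the centre of its underside. Two upright pins, 10 mm thick, stand on it at (x, y) = (-52, 27) and (52, -27) mm and rise 26 mm above its top, the last 8 mm tapered. A half turn leaves it the same: the plate may go on either way round.
- nest_plate: Loose bright plate, 130 x 80 x 10 mm (x, y, z), about 0.28 kg; origin at the centre of its underside, z up. 12 mm through holes at (x, y) = (-52, 27) and (52, -27) mm, a 38 mm bore at (32, 0). On top an upright lug, 10 mm thick in y, x = -29 to 1 mm, up to z = 50 mm. Flush on the base its underside is 14 mm above the bench.
- plate_lug (a point): Grip point in the lug of the nest plate, at (-14, 0, 36) mm from the plate's origin; pinch along the plate's y.
- plate_bore (a point): Centre of the 38 mm bore of the nest plate, at the plate's top face: (32, 0, 10) mm from its origin.
- tongs: Sprung tongs lying flat and open on the bench, 0.14 kg; origin on the underside midway between the two flat black grips, x to the jaws, z up. Hinge at x = -90 mm, jaws centred at x = 110, ending at 120. Each grip is 50 mm long (x = -25 to 25) and 30 mm tall (z = 0 to 30). Over the grips: 50 mm open, 34 mm when shut on the 34 mm bush.
- tongs_arm: The moving side of the tongs (-y side); origin on the hinge. The spring pushes each grip outward with about 3 N when open and 9 N when shut on the bush. Pinched to 44 to 46 mm over the grips the tongs can be carried with the jaws still open; pinched hard (30 N or more) they hold the bush.
- tongs_jaw (a point): Point midway between the open jaws, where the axis of the bush should stand: (110, 0, 15) mm from the tongs' origin. The jaws are 22 mm tall (z = 4 to 26), each a shallow V that centres the bush; at the narrowest they leave 63 mm open, 52 mm with the grips held at 45 mm (1 mm at the grips is 2.2 mm at the jaws).
- bush: The larger bush, brass, a thick tube 34 mm across and 30 mm tall standing upright on the bench; origin at the centre of its underside, z up. Between it and the jig base a fixed knife switch stands on a low slab (edge near y = -0.29 m, 16 to 30 mm tall); its slanting handle reaches about 0.15 m above the bench: pass well over it. Tongs pointing about along world x are clear of the slab.
- small_bush: Bystander: small steel bush, 28 mm across, 22 mm tall; origin at the centre of its underside.
- insulator: Bystander: white porcelain insulator, 40 mm across, 54 mm tall; origin at the centre of its underside.
- block: Bystander: plain steel block, 32 x 45 x 28 mm; origin at the centre of its underside.
Mind the look-alikes: they are no part of the job. What is shaped like the bush but pink is not meant.

How it is judged:
By the outcome, as a careful person would: the job done as asked, in the order asked, and still so for the second after the job is handed in, while the arm keeps its last pose, push and grip.
It also fails if it takes over 58 s, if anything falls off the work surface, if the arm or the gripper's body presses on something with over 40 N, if the wrist force passes 120 N, or if a joint passes its speed limit or range.

## Working session

There is one attempt and no reset: what is moved stays moved. The work goes in short steps, Python scripts to look and compute and a shell command to move; the robot and the scene stay as the last step left them, time stands still between calls to the robot, and variables do not carry over. Pictures are saved under pics/ and viewed, and the job is handed in when it is done.

```bash
ls; mkdir -p pics
cat > h.py <<'E'
import numpy as np, cv2
from station import *
def shot(cam,name):
    im=capture(cam); cv2.imwrite(f'pics/{name}.png',im[:,:,::-1]); return im
def ray(cam,px):
    c=get_calibration(cam); K=np.array(c['K']);T=np.array(c['T'])
    d=np.array([(px[0]-K[0,2])/K[0,0],-(px[1]-K[1,2])/K[1,1],-1.0])
    return T[:3,3],T[:3,:3]@d
def at_z(cam,px,z):
    o,d=ray(cam,px); return o+d*(z-o[2])/d[2]
def proj(cam,p):
    c=get_calibration(cam); K=np.array(c['K']);T=np.array(c['T'])
    q=np.linalg.inv(T)@np.append(p,1); return np.array([K[0,0]*q[0]/-q[2]+K[0,2],K[1,1]*-q[1]/-q[2]+K[1,2]])
E
python3 - <<'E'
from h import *
s=sense();print(s)
for c in ['scene','top','wrist']:
    shot(c,c+'0'); k=get_calibration(c); print(c,{a:(np.round(b,4).tolist() if not isinstance(b,str) else b) for a,b in k.items()})
    if c!='wrist':
      for t in ['jig_base','nest_plate','plate_lug','plate_bore','tongs','tongs_arm','tongs_jaw','bush','small_bush','insulator','block']:
        print(c,t,[(np.round(np.array(d['location'])*[512,384],1).tolist(),round(d['conf'],2)) for d in spot_point(c,t)[:3]])
E
```

```text
pics
{'time_s': 0.0, 'joints': array([ 8.03080468e+01,  2.20904885e+01,  3.79428465e-01, -2.79763174e-02,
       -6.84113478e+01, -1.48164320e+01]), 'joint_velocities': array([-0.02555008,  0.02768153,  0.09401021,  0.07715105, -0.02043603,
       -0.00382558]), 'effort': array([-1.73265616e-04, -3.90668392e+01,  1.87407714e+01,  4.22006384e+00,
        1.09893386e-02, -1.90036858e-04]), 'tcp_pos': array([0.25900481, 0.56814193, 0.22146271]), 'ee_rot': array([[ 9.09825872e-01, -4.14989435e-01, -8.07206634e-04],
       [-4.14990206e-01, -9.09823615e-01, -2.02944933e-03],
       [ 1.07784372e-04,  2.18142835e-03, -9.99997615e-01]]), 'wrist_force': array([ 0.69816014,  1.02514599, -0.56275733]), 'moment': array([-0.04465562, -0.02578056,  0.03537934]), 'gripper_width': 1.0003672658272003}
scene {'K': [[351.3323, 0.0, 253.0736], [0.0, 351.3323, 183.5355], [0.0, 0.0, 1.0]], 'T': [[0.6847, 0.2981, -0.6651, -0.24], [-0.7287, 0.298, -0.6166, -0.6702], [0.0144, 0.9068, 0.4213, 0.5184], [0.0, 0.0, 0.0, 1.0]]}
scene jig_base [([246.1, 196.3], 0.95)]
scene nest_plate [([202.6, 175.3], 0.88), ([2
[... 676 characters left out ...]
.0, 0.0, 0.0, 1.0]]}
top jig_base [([245.4, 193.4], 0.82)]
top nest_plate [([184.8, 194.5], 0.68)]
top plate_lug [([183.2, 200.7], 0.79)]
top plate_bore [([185.8, 185.8], 0.98)]
top tongs [([138.2, 187.8], 0.85)]
top tongs_arm [([138.4, 212.7], 0.56)]
top tongs_jaw [([136.7, 155.6], 0.68)]
top bush [([355.2, 176.9], 0.46), ([380.7, 213.7], 0.44)]
top small_bush [([305.6, 216.2], 0.4)]
top insulator [([288.8, 219.5], 0.54)]
top block [([189.0, 194.8], 0.57), ([385.8, 185.6], 0.42)]
wrist {'K': [[286.431, 0.0, 253.5476], [0.0, 286.431, 189.2053], [0.0, 0.0, 1.0]], 'T': [[-0.4154, 0.8814, 0.2249, 0.3206], [-0.9097, -0.4025, -0.1027, 0.5421], [0.0, -0.2472, 0.969, 0.3849], [0.0, 0.0, 0.0, 1.0]]}
```

View pics/scene0.png

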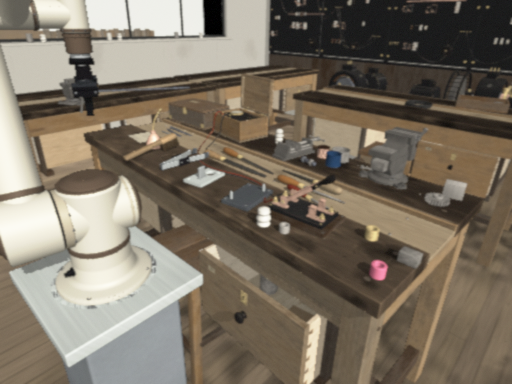

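View pics/top0.png

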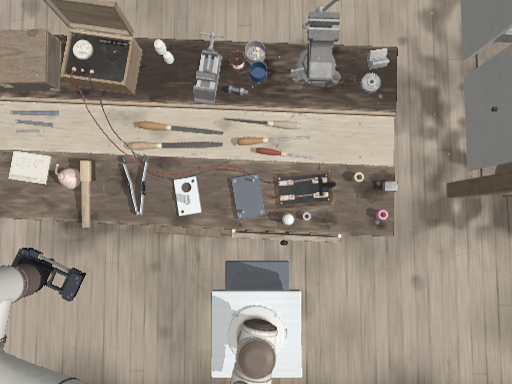

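View pics/wrist0.png

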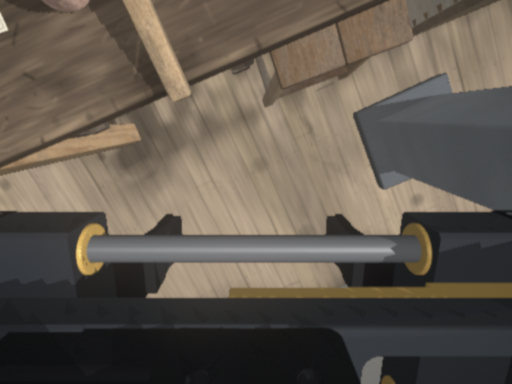

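Run:
```python
import cv2
im=cv2.imread('pics/top0.png'); cv2.imwrite('pics/top0c.png',cv2.resize(im[130:250,100:260],None,fx=5,fy=5,interpolation=cv2.INTER_CUBIC))
cv2.imwrite('pics/top0d.png',cv2.resize(im[130:250,260:420],None,fx=5,fy=5,interpolation=cv2.INTER_CUBIC))
```

```text
(no output)
```

View pics/top0c.png

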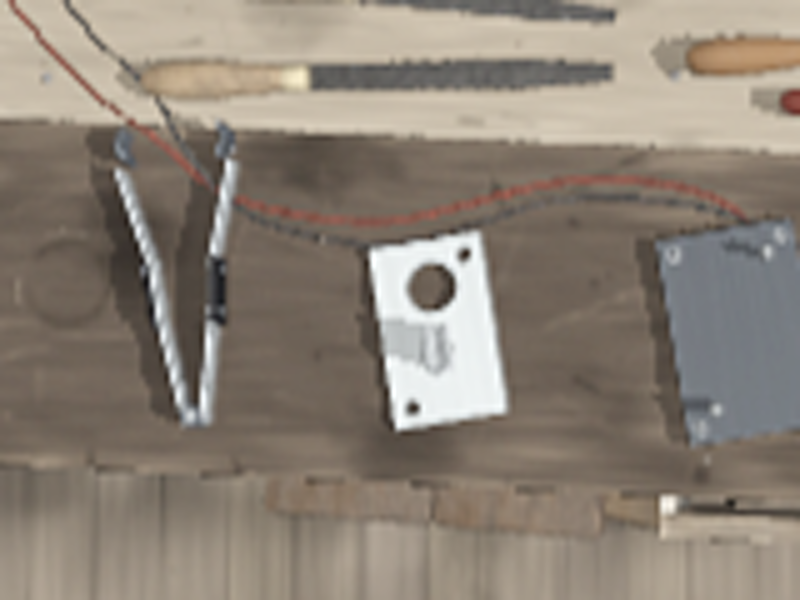

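View pics/top0d.png

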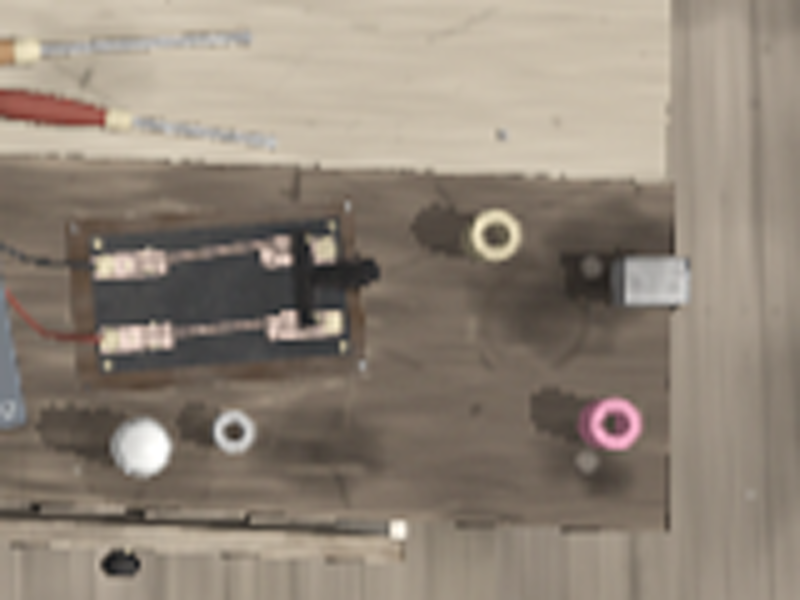

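The top view shows the tongs opening toward +x at about (137,186), the plate at (187,195), the jig at (249,197), the brass bush at (359,177) and the pink look-alike at (383,214). Next I compute world positions.

```bash
cat >> h.py <<'E'
def yaw_y(s=None):
    R=np.array((s or sense())['ee_rot']); return np.degrees(np.arctan2(R[1,1],R[0,1]))
def plan(xyz,yawy,s=None):
    "delta from measured pose (cm) + spin to reach TCP xyz with tool-y heading yawy (deg)"
    s=s or sense(); R=np.array(s['ee_rot']); p=np.array(s['tcp_pos'])
    # use ideal down orientation
    a=np.radians(yaw_y(s)); y=np.array([np.cos(a),np.sin(a),0]); z=np.array([0,0,-1.]); x=np.cross(y,z)
    d=np.array(xyz)-p
    sp=-((yawy-yaw_y(s)+180)%360-180)
    print('TCP',p.round(4),'yawy',round(yaw_y(s),2),'t',round(s['time_s'],2),'-> delta cm',(100*np.array([d@x,d@y,d@z])).round(2),'spin',round(sp,2))
E
python3 - <<'E'
from h import *
c=lambda u,v:(u/5+100-.4,v/5+130-.4)
d=lambda u,v:(u/5+260-.4,v/5+130-.4)
P=lambda n,px,z:print(n,at_z('top',px,z).round(4))
for uv in [(368,248),(478,230),(508,410),(398,430)]: P('pl corner',c(*uv),.01)
P('bore',c(431,286),.01);P('h52',c(464,254),.01);P('h-52',c(412,407),.01)
for uv in [(655,240),(690,445)]: P('jig cor',c(*uv),.014)
P('jig corner R',d(22,420),.014)
P('pin?',c(770,250),.04);P('pin?',c(715,408),.04)
P('hinge',c(195,420),.03);P('jawL',c(123,145),.026);P('jawR',c(226,138),.026);P('gripR',c(218,290),.03);P('gripL',c(150,280),.03)
P('bush',d(496,236),.03);P('pink',d(613,424),.03);P('small',d(234,431),.022);P('ins',d(140,447),.054);P('block',d(652,280),.028);P('handle',d(375,270),.14);P('handle',d(300,270),.05)
plan([.40,.16,.2],-80.5)
E
```

```text
pl corner [0.549  0.2978 0.01  ]
pl corner [0.5618 0.218  0.01  ]
pl corner [0.4316 0.1954 0.01  ]
pl corner [0.4175 0.2746 0.01  ]
bore [0.5213 0.2517 0.01  ]
h52 [0.5444 0.228  0.01  ]
h-52 [0.434  0.2647 0.01  ]
jig cor [0.5535 0.0895 0.014 ]
jig cor [0.4063 0.0643 0.014 ]
jig corner R [ 0.4239 -0.03    0.014 ]
pin? [0.5432 0.0064 0.04  ]
pin? [0.4322 0.0453 0.04  ]
hinge [0.4248 0.4151 0.03  ]
jawL [0.6226 0.472  0.026 ]
jawR [0.6273 0.3975 0.026 ]
gripR [0.5173 0.4002 0.03  ]
gripL [0.5247 0.4492 0.03  ]
bush [ 0.5525 -0.3647  0.03  ]
pink [ 0.4199 -0.4434  0.03  ]
small [ 0.4156 -0.1798  0.022 ]
ins [ 0.4046 -0.1107  0.054 ]
block [ 0.5211 -0.4739  0.028 ]
handle [ 0.5188 -0.2564  0.14  ]
handle [ 0.5272 -0.2232  0.05  ]
TCP [0.2593 0.5687 0.2226] yawy -114.51 t 1.25 -> delta cm [29.76 31.35  2.26] spin -34.01
```

Run:
```python
from h import *
plan([.39,.15,.22],-80.2)
```

```text
TCP [0.2593 0.5687 0.2226] yawy -114.51 t 1.25 -> delta cm [29.26 32.67  0.26] spin -34.31
```

```bash
python3 -m inch '[{"fingers":8.7,"delta_pos":[29.3,32.7,0.2],"spin":-34.3},{"fingers":8.7,"delta_pos":[29.3,32.7,0.2],"spin":-34.3},{"fingers":8.7,"delta_pos":[29.3,32.7,0.2],"spin":-34.3},{"fingers":8.7,"delta_pos":[29.3,32.7,0.2],"spin":-34.3},{"fingers":8.7,"delta_pos":[29.3,32.7,0.2],"spin":-34.3},{"fingers":8.7,"delta_pos":[29.3,32.7,0.2],"spin":-34.3},{"fingers":8.7,"delta_pos":[29.3,32.7,0.2],"spin":-34.3},{"fingers":8.7,"delta_pos":[29.3,32.7,0.2],"spin":-34.3},{"fingers":8.7,"delta_pos":[29.3,32.7,0.2],"spin":-34.3},{"fingers":8.7,"delta_pos":[29.3,32.7,0.2],"spin":-34.3},{"fingers":8.7,"delta_pos":[29.3,32.7,0.2],"spin":-34.3},{"fingers":8.7,"delta_pos":[29.3,32.7,0.2],"spin":-34.3}]'
python3 - <<'E'
from h import *
print(sense()['joints'])
im=shot('wrist','w1');cv2.imwrite('pics/w1b.png',cv2.resize(im[:230,:,::-1],None,fx=1.5,fy=1.5,interpolation=cv2.INTER_CUBIC))
for t in ['jig_base','nest_plate','plate_lug','plate_bore']:
    print(t,[(np.round(np.array(d['location'])*[512,384],1).tolist(),round(d['conf'],2)) for d in spot_point('wrist',t)[:2]])
c=get_calibration('wrist');np.savez('w1.npz',K=c['K'],T=c['T'])
E
```

```text
time_s: 2.45
tcp_pos: [0.3903, 0.1502, 0.2207]
ee_rot: [[0.985, 0.171, 0.0], [0.171, -0.985, 0.0], [0.001, -0.0, -1.0]]
wrist_force: [0.1, 0.0, 0.1]
gripper_width: 0.999
[ 4.35180009e+01  1.41075234e+00 -2.66069457e+01  2.71546542e-04
 -6.19454931e+01  5.63094359e+01]
jig_base [([357.1, 110.5], 0.67)]
nest_plate [([192.3, 75.7], 0.62)]
plate_lug [([184.9, 82.9], 0.88)]
plate_bore [([185.8, 48.1], 0.87)]
```

View pics/w1b.png

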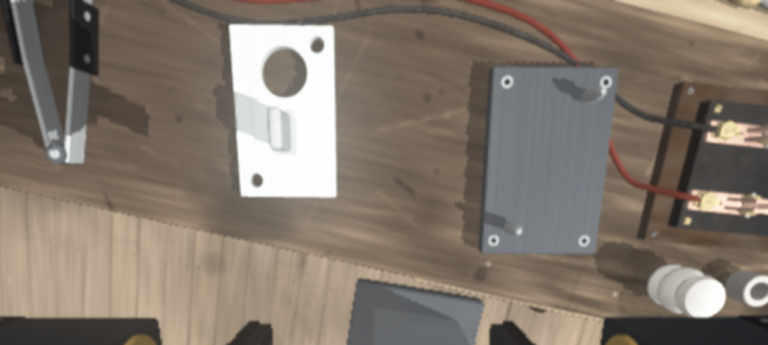

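Run:
```python
import cv2,numpy as np
im=cv2.imread('pics/w1.png')
a=cv2.resize(im[35:180,310:425],None,fx=4.1,fy=4.1,interpolation=cv2.INTER_CUBIC);a=cv2.convertScaleAbs(a,alpha=1.6)
b=cv2.resize(im[5:140,140:240],None,fx=4,fy=4,interpolation=cv2.INTER_CUBIC)
cv2.imwrite('pics/w1j.png',a);cv2.imwrite('pics/w1p.png',b)
```

```text
(no output)
```

View pics/w1j.png

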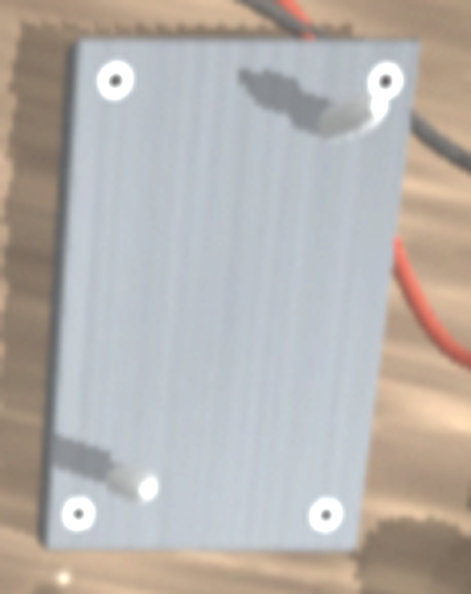

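View pics/w1p.png

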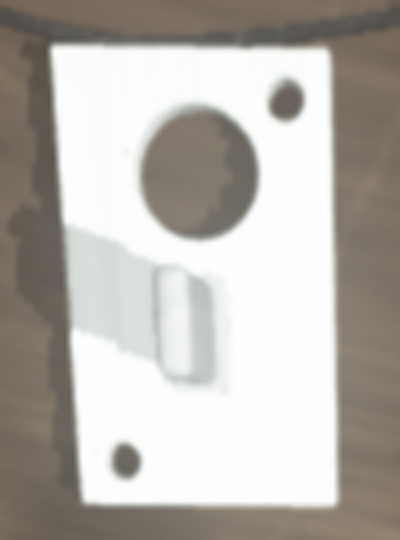

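```bash
cat >> h.py <<'E'
from scipy.optimize import least_squares
def fit(K,T,pts,obs,x0,loss='soft_l1'):
    K=np.array(K);Ti=np.linalg.inv(np.array(T));pts=np.array(pts)/1000.;obs=np.array(obs)
    def pr(p):
        c,s=np.cos(p[2]),np.sin(p[2])
        W=np.c_[p[0]+c*pts[:,0]-s*pts[:,1],p[1]+s*pts[:,0]+c*pts[:,1],pts[:,2],np.ones(len(pts))]
        q=W@Ti.T
        return np.c_[K[0,0]*q[:,0]/-q[:,2]+K[0,2],K[1,1]*q[:,1]/q[:,2]+K[1,2]]
    r=least_squares(lambda p:(pr(p)-obs).ravel(),x0,loss=loss)
    print('xy',r.x[:2].round(4),'yaw',np.degrees(r.x[2]).round(2)); print((pr(r.x)-obs).round(1).tolist())
    return r.x
E
python3 - <<'E'
from h import *
w=np.load('w1.npz')
J=lambda u,v:((u+.5)/4.1-.5+310,(v+.5)/4.1-.5+35)
Q=lambda u,v:((u+.5)/4-.5+140,(v+.5)/4-.5+5)
j=fit(w['K'],w['T'],[(75,50,14),(75,-50,14),(-75,-50,14),(-75,50,14),(-52,27,40),(52,-27,40)],[J(79,41),J(420,40),J(357,549),J(48,546),J(148,488),J(380,100)],[.49,.026,.17])
p=fit(w['K'],w['T'],[(32,0,10),(52,-27,10),(-52,27,10),(-14,0,50)],[Q(199.5,171.5),Q(286,99),Q(126,461),Q(173,325)],[.49,.246,.17])
c,s=np.cos(p[2]),np.sin(p[2]); lug=p[:2]+[-.014*c,-.014*s]; print('lug',lug)
plan([*lug,.12],np.degrees(p[2])-90)
E
```

```text
xy [0.4881 0.0291] yaw 9.8
[[-0.8, -1.7], [1.1, -1.3], [0.5, 0.4], [-0.7, 1.0], [0.1, 0.1], [-0.1, 1.0]]
xy [0.4894 0.2472] yaw 9.4
[[-0.4, 0.3], [0.2, 0.1], [-0.2, 0.2], [0.3, -0.7]]
lug [0.47560173 0.24493745]
TCP [0.39   0.1504 0.2205] yawy -80.11 t 2.7 -> delta cm [10.05 -7.84 10.05] spin 0.48
```

Run:
```python
from h import *
plan([.3995,.0137,.16],-80.3)
```

```text
TCP [0.39   0.1504 0.2205] yawy -80.11 t 2.7 -> delta cm [-1.41 13.63  6.05] spin 0.19
```

```bash
python3 -m inch '[{"fingers":8.7,"delta_pos":[-1.4,13.6,6.0],"spin":0.2},{"fingers":8.7,"delta_pos":[-1.4,13.6,6.0],"spin":0.2},{"fingers":8.7,"delta_pos":[-1.4,13.6,6.0],"spin":0.2},{"fingers":8.7,"delta_pos":[-1.4,13.6,6.0],"spin":0.2},{"fingers":8.7,"delta_pos":[-1.4,13.6,6.0],"spin":0.2},{"fingers":8.7,"delta_pos":[-1.4,13.6,6.0],"spin":0.2}]'
python3 - <<'E'
from h import *
im=shot('wrist','w2');c=get_calibration('wrist');np.savez('w2.npz',K=c['K'],T=c['T'])
print(c['T'])
plan([.4006,.2325,.16],-80.6)
E
```

```text
time_s: 3.3
tcp_pos: [0.4003, 0.0141, 0.1611]
ee_rot: [[0.986, 0.168, 0.001], [0.168, -0.986, 0.0], [0.002, -0.0, -1.0]]
wrist_force: [0.8, 0.2, 0.0]
gripper_width: 1.0
[[ 1.68077651e-01  9.55608553e-01  2.41996273e-01  4.66421770e-01]
 [-9.85773655e-01  1.63047103e-01  4.08159760e-02  2.69110364e-02]
 [-4.52695511e-04 -2.45413804e-01  9.69418310e-01  3.23660387e-01]
 [ 0.00000000e+00  0.00000000e+00  0.00000000e+00  1.00000000e+00]]
TCP [0.4003 0.0144 0.1612] yawy -80.29 t 3.35 -> delta cm [  3.71 -21.49   0.12] spin 0.31
```

```bash
python3 -m inch '[{"fingers":8.7,"delta_pos":[3.7,-21.5,0.1],"spin":0.3},{"fingers":8.7,"delta_pos":[3.7,-21.5,0.1],"spin":0.3},{"fingers":8.7,"delta_pos":[3.7,-21.5,0.1],"spin":0.3},{"fingers":8.7,"delta_pos":[3.7,-21.5,0.1],"spin":0.3},{"fingers":8.7,"delta_pos":[3.7,-21.5,0.1],"spin":0.3},{"fingers":8.7,"delta_pos":[3.7,-21.5,0.1],"spin":0.3},{"fingers":8.7,"delta_pos":[3.7,-21.5,0.1],"spin":0.3}]'
python3 - <<'E'
from h import *
im=shot('wrist','w3');c=get_calibration('wrist');np.savez('w3.npz',K=c['K'],T=c['T'])
print(sense()['tcp_pos'])
for n in ['w2','w3']:
    im=cv2.imread(f'pics/{n}.png'); cv2.imwrite(f'pics/{n}b.png',cv2.resize(im[20:215,160:345],None,fx=3,fy=3,interpolation=cv2.INTER_CUBIC))
E
```

```text
time_s: 4.05
tcp_pos: [0.3995, 0.2318, 0.1595]
ee_rot: [[0.987, 0.163, -0.001], [0.163, -0.987, -0.0], [-0.001, 0.0, -1.0]]
wrist_force: [-0.5, -0.0, -0.6]
gripper_width: 0.998
[0.39958391 0.23099828 0.15951525]
```

View pics/w2b.png

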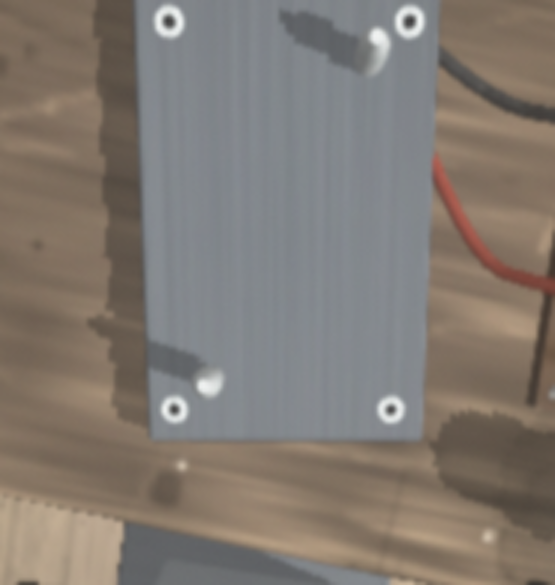

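View pics/w3b.png

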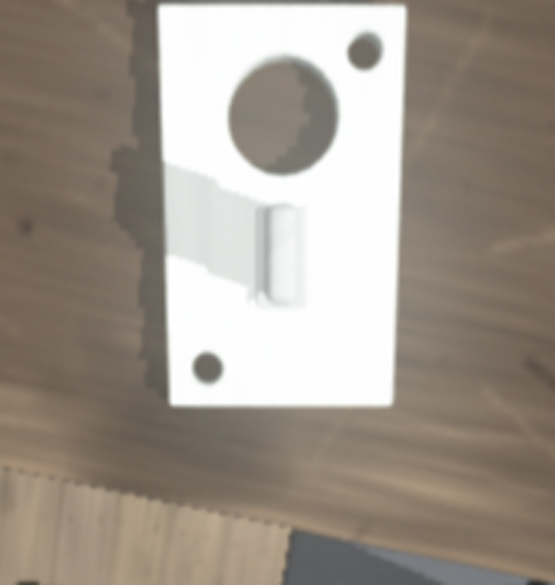

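Run:
```python
import cv2
im=cv2.imread('pics/w2.png'); 
a=cv2.resize(im[125:175,200:260],None,fx=7,fy=7,interpolation=cv2.INTER_CUBIC)
b=cv2.resize(im[5:55,260:320],None,fx=7,fy=7,interpolation=cv2.INTER_CUBIC)
import numpy as np
cv2.imwrite('pics/w2pins.png',np.vstack([b,a]))
```

```text
(no output)
```

View pics/w2pins.png

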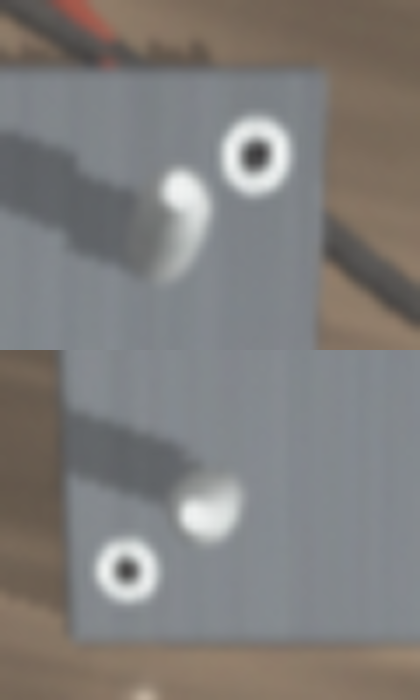

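View pics/w2.png

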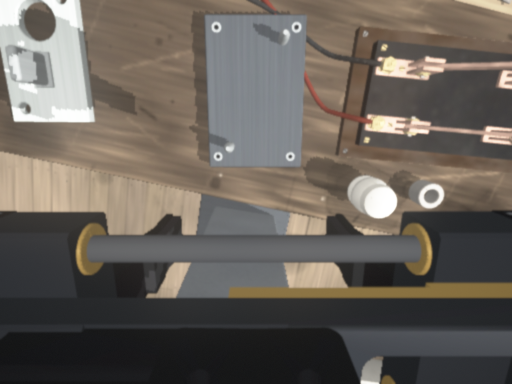

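Run:
```python
from h import *
w=np.load('w2.npz');v=np.load('w3.npz')
F=lambda u,v_,f,ox,oy:((u+.5)/f-.5+ox,(v_+.5)/f-.5+oy)
pts=[(75,50,14),(75,-50,14),(-75,-50,14),(-75,50,14),(-52,27,40),(52,-27,40)]
obs=[(206,14.5),F(327,72,7,260,5),F(423,439,3,160,20),F(72,286,7,200,125),F(200,165,7,200,125),F(181,189,7,260,5)]
j=fit(w['K'],w['T'],pts,obs,[.49,.026,.17])
fit(w['K'],w['T'],pts[4:],obs[4:],[.49,.026,.17])
Q=lambda u,v_:F(u,v_,3,160,20)
p=fit(v['K'],v['T'],[(32,0,10),(52,-27,10),(-52,27,10),(-14,0,50),(-65,40,10),(-65,-40,10),(65,-40,10)],[Q(283,115),Q(365,51),Q(208,367),Q(283,253),Q(170,405),Q(392,405),Q(405,5)],[.49,.246,.17])
c,s=np.cos(p[2]),np.sin(p[2]); lug=p[:2]+[-.014*c,-.014*s]; print('lug',lug)
plan([*lug,.12],np.degrees(p[2])-90)
```

```text
xy [0.4881 0.0289] yaw 9.67
[[-2.3, -1.2], [1.0, -1.5], [0.3, 0.9], [-0.3, 1.5], [-0.1, 0.2], [0.3, 0.3]]
xy [0.4883 0.029 ] yaw 9.84
[[-0.0, 0.1], [0.0, -0.1]]
xy [0.4903 0.2468] yaw 9.14
[[-0.1, 0.1], [-0.1, -0.4], [-0.4, 0.3], [-0.2, 0.2], [0.6, -0.4], [-0.0, -0.2], [0.2, 0.3]]
lug [0.47647299 0.24461186]
TCP [0.3996 0.231  0.1595] yawy -80.68 t 4.1 -> delta cm [ 7.81 -0.1   3.95] spin 0.18
```

```bash
python3 -m inch '[{"fingers":8.7,"delta_pos":[7.8,-0.1,4.0],"spin":0.2},{"fingers":8.7,"delta_pos":[7.8,-0.1,4.0],"spin":0.2},{"fingers":8.7,"delta_pos":[7.8,-0.1,9.0],"spin":0.2},{"fingers":8.7,"delta_pos":[7.8,-0.1,12.0],"spin":0.2},{"fingers":8.7,"delta_pos":[7.8,-0.1,14.2],"spin":0.2},{"fingers":8.7,"delta_pos":[7.8,-0.1,14.2],"spin":0.2},{"fingers":8.7,"delta_pos":[7.8,-0.1,14.2],"spin":0.2}]'
python3 - <<'E'
from h import *
plan([.4765,.2446,.017],-80.86)
E
```

```text
time_s: 4.8
tcp_pos: [0.4775, 0.2442, 0.0182]
ee_rot: [[0.988, 0.157, 0.0], [0.157, -0.988, -0.0], [0.0, 0.0, -1.0]]
wrist_force: [0.3, 0.0, 0.0]
gripper_width: 1.002
TCP [0.4775 0.2442 0.0182] yawy -80.96 t 4.8 -> delta cm [-0.09 -0.06  0.12] spin -0.1
```

Close on the lug, then lift 8 cm.

```bash
python3 -m inch '[{"fingers":4.0,"delta_pos":[0,0,0.1],"spin":0},{"fingers":0.5,"delta_pos":[0,0,0.1],"spin":0},{"fingers":0.5,"delta_pos":[0,0,0.1],"spin":0},{"fingers":0.5,"delta_pos":[0,0,0.1],"spin":0},{"fingers":0.5,"delta_pos":[0,0,0.1],"spin":0},{"fingers":0.5,"delta_pos":[0,0,0.1],"spin":0},{"fingers":0.5,"delta_pos":[0,0,0.1],"spin":0},{"fingers":0.5,"delta_pos":[0,0,0.1],"spin":0},{"fingers":0.5,"delta_pos":[0,0,0.1],"spin":0}]'
python3 - <<'E'
from h import *
print(sense()['joints'].round(1))
E
```

```text
time_s: 5.7
tcp_pos: [0.477, 0.2449, 0.0165]
ee_rot: [[0.987, 0.158, -0.0], [0.158, -0.987, -0.0], [-0.0, 0.0, -1.0]]
wrist_force: [-0.3, 0.0, 0.3]
gripper_width: 0.263
[ 44.5  27.5 -26.    0.  -36.6  54.6]
```

```bash
python3 -m inch '[{"fingers":0.5,"delta_pos":[0,0,0],"spin":0},{"fingers":0.5,"delta_pos":[0,0,0],"spin":0},{"fingers":0.5,"delta_pos":[0,0,0],"spin":0},{"fingers":0.5,"delta_pos":[0,0,0],"spin":0}]'
```

```text
time_s: 6.1
tcp_pos: [0.477, 0.2449, 0.0165]
ee_rot: [[0.987, 0.158, -0.0], [0.158, -0.987, -0.0], [-0.0, 0.0, -1.0]]
wrist_force: [0.4, 0.2, -0.7]
gripper_width: 0.11
```

```bash
python3 - <<'E'
from h import *
plan([.4751,.0267,.0925],-80.16)
E
python3 -m inch '[{"fingers":0.5,"delta_pos":[0,0,-3],"spin":0},{"fingers":0.5,"delta_pos":[0,0,-7.6],"spin":0},{"fingers":0.5,"delta_pos":[1.0,5,-7.6],"spin":0},{"fingers":0.5,"delta_pos":[2.0,10,-7.6],"spin":-0.4},{"fingers":0.5,"delta_pos":[3.0,15,-7.6],"spin":-0.8},{"fingers":0.5,"delta_pos":[3.3,19,-7.6],"spin":-0.8},{"fingers":0.5,"delta_pos":[3.3,21.5,-7.6],"spin":-0.8},{"fingers":0.5,"delta_pos":[3.3,21.5,-7.6],"spin":-0.8},{"fingers":0.5,"delta_pos":[3.3,21.5,-7.6],"spin":-0.8},{"fingers":0.5,"delta_pos":[3.3,21.5,-7.6],"spin":-0.8}]'
python3 - <<'E'
from h import *
plan([.4751,.0267,.0925],-80.16)
im=shot('wrist','w4')
c=get_calibration('wrist');np.savez('w4.npz',K=c['K'],T=c['T'])
im=shot('scene','s4');cv2.imwrite('pics/s4b.png',cv2.resize(im[140:270,170:350,::-1],None,fx=4,fy=4,interpolation=cv2.INTER_CUBIC))
E
```

```text
TCP [0.477  0.2449 0.0165] yawy -80.91 t 6.1 -> delta cm [-3.64 21.52 -7.6 ] spin -0.75
time_s: 7.1
tcp_pos: [0.5432, 0.0385, 0.0923]
ee_rot: [[0.985, 0.172, -0.001], [0.172, -0.985, 0.0], [-0.001, -0.0, -1.0]]
wrist_force: [0.3, 0.3, -2.5]
gripper_width: 0.11
TCP [0.5432 0.0385 0.0923] yawy -80.07 t 7.1 -> delta cm [-6.91 -0.01 -0.02] spin 0.09
```

View pics/w4.png

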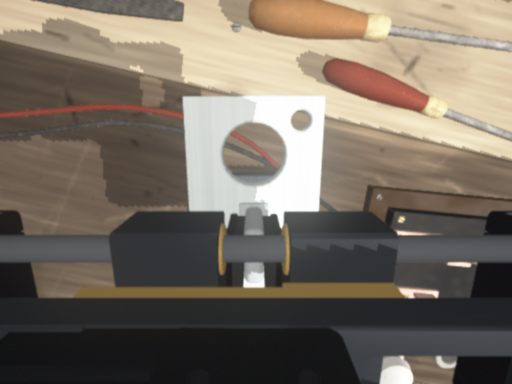

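View pics/s4b.png

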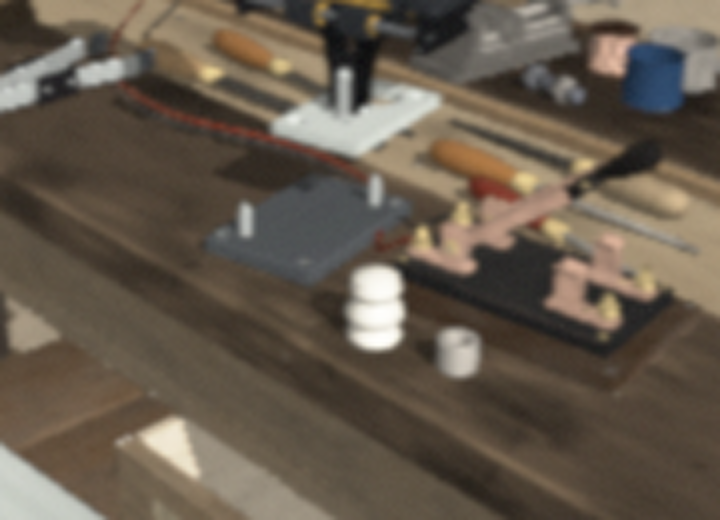

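The plate hangs level in the hand (bore at (254,153), hole at (302,119)). I sent x the wrong way in that move: the tool is 69 mm too far in +x, in free air. I'll correct it and check the plate in the hand.

```bash
python3 -m inch '[{"fingers":0.5,"delta_pos":[-4,0,0],"spin":0.1},{"fingers":0.5,"delta_pos":[-6.9,0,0],"spin":0.1},{"fingers":0.5,"delta_pos":[-6.9,0,0],"spin":0.1},{"fingers":0.5,"delta_pos":[-6.9,0,0],"spin":0.1},{"fingers":0.5,"delta_pos":[-6.9,0,0],"spin":0.1}]'
python3 - <<'E'
from h import *
w=np.load('w4.npz')
z=(92.3-16.5)
t=np.array([.5432,.0385])
p=fit(w['K'],w['T'],[(32,0,10+z),(52,-27,10+z),(65,40,10+z),(65,-40,10+z)],[(254,153),(302,119),(183.5,97),(324.5,97)],[.55,.04,.17])
a=np.radians(9.93);X=np.array([np.cos(a),np.sin(a)]);Y=np.array([-np.sin(a),np.cos(a)]);print('origin in tool x, y',(p[:2]-t)@X,(p[:2]-t)@Y)
plan([.4751,.0267,.0925],-80.16)
shot('wrist','w5');shot('top','t5')
im=cv2.imread('pics/t5.png'); cv2.imwrite('pics/t5b.png',cv2.resize(im[140:240,190:310],None,fx=5,fy=5,interpolation=cv2.INTER_CUBIC))
E
```

```text
time_s: 7.7
tcp_pos: [0.4768, 0.0269, 0.0931]
ee_rot: [[0.985, 0.171, 0.002], [0.171, -0.985, 0.001], [0.002, -0.0, -1.0]]
wrist_force: [-0.9, -0.0, -2.8]
gripper_width: 0.112
xy [0.5565 0.0417] yaw 10.18
[[0.4, 1.7], [-0.6, 0.7], [-0.5, -0.6], [0.9, -1.2]]
origin in tool x, y 0.013633512465897628 0.0008863267559458316
TCP [0.4768 0.0269 0.0931] yawy -80.13 t 7.7 -> delta cm [-0.17 -0.01  0.06] spin 0.03
```

View pics/w5.png

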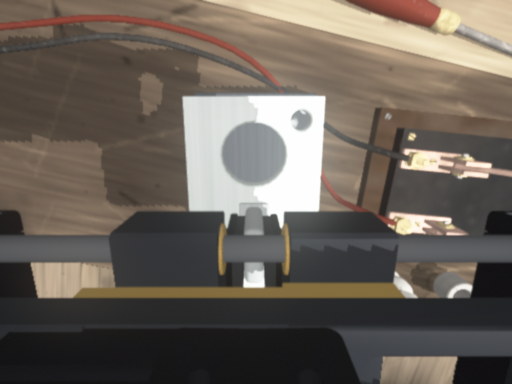

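Run:
```python
import cv2
im=cv2.imread('pics/w5.png'); cv2.imwrite('pics/w5b.png',cv2.resize(im[85:200,175:335],None,fx=5,fy=5,interpolation=cv2.INTER_CUBIC))
from h import *
# where should the pin tip (jig fit) and hole rims project
plan([.4751,.0267,.0925],-80.16)
j=np.array([.4883,.0290]);a=np.radians(9.84)
X=np.array([np.cos(a),np.sin(a)]);Y=np.array([-np.sin(a),np.cos(a)])
q=j+.052*X-.027*Y; print('pin tip px',proj('wrist',[*q,.040]),'crop',(proj('wrist',[*q,.040])-[175,85])*5)
```

```text
TCP [0.4765 0.0266 0.0927] yawy -80.18 t 7.8 -> delta cm [-0.14 -0.03  0.02] spin -0.02
pin tip px [291.68804867 121.24562297] crop [583.44024333 181.22811487]
```

View pics/w5b.png

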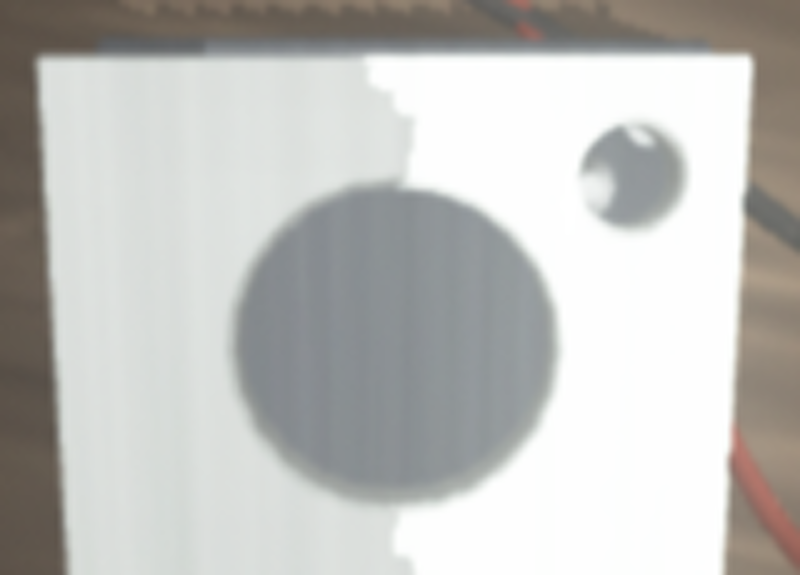

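The pin tip shows through the hole, at crop (597,186), where the jig fit predicts it. I'll correct x by 1.5 mm and go down to just above the tips.

```bash
python3 -m inch '[{"fingers":0.5,"delta_pos":[-0.15,-0.03,1.5],"spin":0},{"fingers":0.5,"delta_pos":[-0.15,-0.03,3.0],"spin":0},{"fingers":0.5,"delta_pos":[-0.15,-0.03,3.1],"spin":0},{"fingers":0.5,"delta_pos":[-0.15,-0.03,3.1],"spin":0},{"fingers":0.5,"delta_pos":[-0.15,-0.03,3.1],"spin":0}]'
python3 - <<'E'
from h import *
plan([.4751,.0267,.0615],-80.16)
shot('wrist','w6')
im=cv2.imread('pics/w6.png'); cv2.imwrite('pics/w6b.png',cv2.resize(im[85:200,175:335],None,fx=5,fy=5,interpolation=cv2.INTER_CUBIC))
im=shot('scene','s6');cv2.imwrite('pics/s6b.png',cv2.resize(im[150:230,200:310,::-1],None,fx=6,fy=6,interpolation=cv2.INTER_CUBIC))
j=np.array([.4883,.0290]);a=np.radians(9.84)
X=np.array([np.cos(a),np.sin(a)]);Y=np.array([-np.sin(a),np.cos(a)])
q=j+.052*X-.027*Y; print('pin tip crop',(proj('wrist',[*q,.040])-[175,85])*5)
E
```

```text
time_s: 8.3
tcp_pos: [0.475, 0.0263, 0.0621]
ee_rot: [[0.985, 0.17, 0.001], [0.17, -0.985, 0.0], [0.001, -0.0, -1.0]]
wrist_force: [-1.0, -0.7, -3.0]
gripper_width: 0.111
TCP [0.475  0.0263 0.0621] yawy -80.2 t 8.3 -> delta cm [ 0.02 -0.04  0.06] spin -0.04
pin tip crop [614.62588526 170.09057844]
```

View pics/w6b.png

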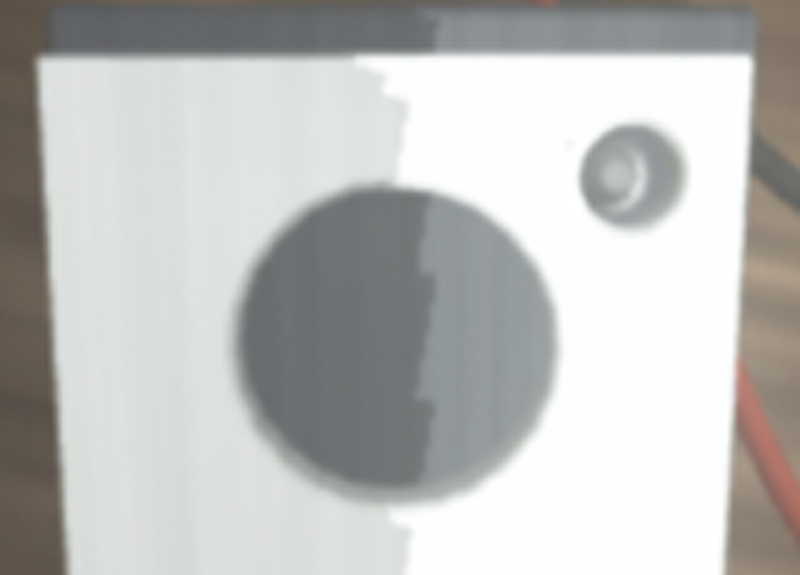

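View pics/s6b.png

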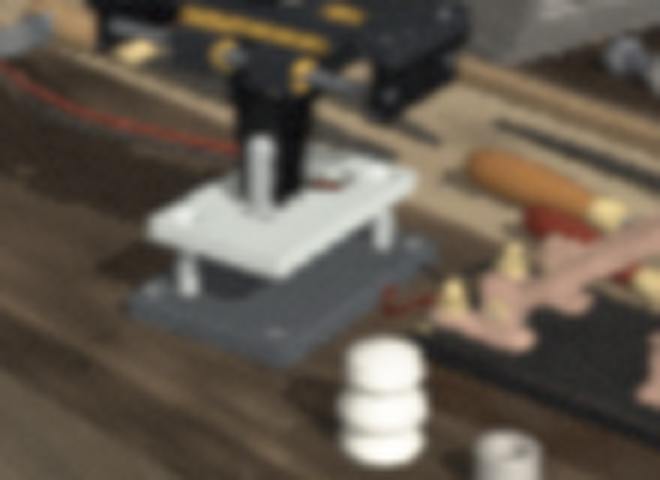

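Run:
```python
from h import *
px=lambda u,v:((u+.5)/5-.5+175,(v+.5)/5-.5+85)
s=sense();R=np.array(s['ee_rot'])
h=at_z('wrist',px(633,176),.0556); p=at_z('wrist',px(616,174),.040)
d=p-h; print('hole',h,'pin',p,'tool delta mm',1000*d[:2]@R[:2,:2])
```

```text
hole [0.54376454 0.01167111 0.0556    ] pin [0.54390848 0.01131302 0.04      ] tool delta mm [0.08090149 0.37736179]
```

```bash
python3 -m inch '[{"fingers":0.5,"delta_pos":[0,0.03,0.4],"spin":0},{"fingers":0.5,"delta_pos":[0,0.03,0.8],"spin":0},{"fingers":0.5,"delta_pos":[0,0.03,1.2],"spin":0},{"fingers":0.5,"delta_pos":[0,0.03,1.6],"spin":0},{"fingers":0.5,"delta_pos":[0,0.03,2.0],"spin":0},{"fingers":0.5,"delta_pos":[0,0.03,2.0],"spin":0}]'
```

```text
time_s: 9.0
tcp_pos: [0.4741, 0.0257, 0.041]
ee_rot: [[0.985, 0.17, -0.001], [0.17, -0.985, -0.0], [-0.001, 0.0, -1.0]]
wrist_force: [1.7, -0.0, -2.6]
gripper_width: 0.114
```

```bash
python3 -m inch '[{"fingers":0.5,"delta_pos":[0,0,0.4],"spin":0},{"fingers":0.5,"delta_pos":[0,0,0.8],"spin":0},{"fingers":0.5,"delta_pos":[0,0,1.05],"spin":0},{"fingers":0.5,"delta_pos":[0,0,1.1],"spin":0},{"fingers":0.5,"delta_pos":[0,0,1.1],"spin":0}]'
```

```text
time_s: 9.5
tcp_pos: [0.4741, 0.0257, 0.0305]
ee_rot: [[0.985, 0.17, -0.0], [0.17, -0.985, 0.0], [-0.0, -0.0, -1.0]]
wrist_force: [-0.6, -0.3, -1.5]
gripper_width: 0.109
```

```bash
python3 -m inch '[{"fingers":0.5,"delta_pos":[0,0,0.08],"spin":0},{"fingers":0.5,"delta_pos":[0,0,0.15],"spin":0},{"fingers":0.5,"delta_pos":[0,0,0.15],"spin":0}]'
python3 - <<'E'
from h import *
im=shot('scene','s7');cv2.imwrite('pics/s7b.png',cv2.resize(im[150:230,200:310,::-1],None,fx=6,fy=6,interpolation=cv2.INTER_CUBIC))
E
```

```text
time_s: 9.8
tcp_pos: [0.4741, 0.0257, 0.0305]
ee_rot: [[0.985, 0.171, 0.0], [0.171, -0.985, -0.0], [0.0, 0.0, -1.0]]
wrist_force: [-4.5, 0.5, 10.3]
gripper_width: 0.116
```

View pics/s7b.png

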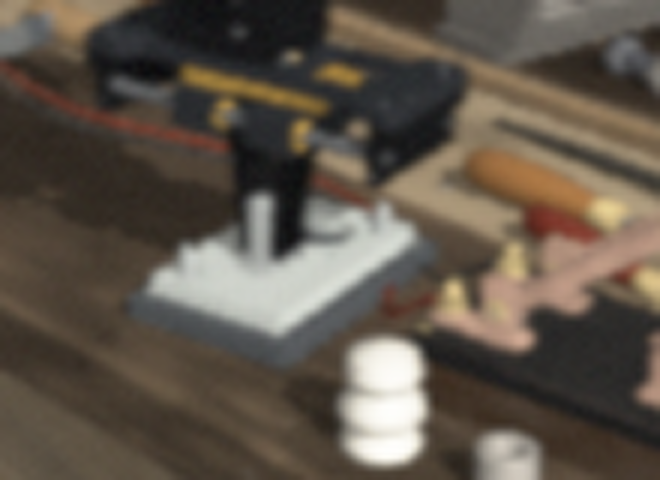

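Plate is flush (contact at TCP z = 30.5 mm, 10 N). Release and move to look at the tongs.

```bash
python3 -m inch '[{"fingers":5,"delta_pos":[0,0,-0.1],"spin":0},{"fingers":5,"delta_pos":[0,0,-0.1],"spin":0},{"fingers":5,"delta_pos":[0,0,-0.1],"spin":0},{"fingers":7,"delta_pos":[0,0,-0.1],"spin":0},{"fingers":7,"delta_pos":[0,0,-0.1],"spin":0},{"fingers":7,"delta_pos":[0,0,-4],"spin":0},{"fingers":8.7,"delta_pos":[0,0,-9],"spin":0},{"fingers":8.7,"delta_pos":[0,0,-12],"spin":0},{"fingers":8.7,"delta_pos":[0,0,-14],"spin":0}]'
python3 - <<'E'
from h import *
plan([.42,.41,.18],-84.4)
im=shot('scene','s8');cv2.imwrite('pics/s8b.png',cv2.resize(im[150:230,200:310,::-1],None,fx=6,fy=6,interpolation=cv2.INTER_CUBIC))
E
```

```text
time_s: 10.75
tcp_pos: [0.4751, 0.026, 0.1719]
ee_rot: [[0.985, 0.17, 0.004], [0.17, -0.985, 0.001], [0.004, -0.001, -1.0]]
wrist_force: [0.1, 0.1, -0.3]
gripper_width: 0.847
TCP [0.4751 0.026  0.1719] yawy -80.2 t 10.75 -> delta cm [  1.11 -38.78  -0.81] spin 4.2
```

View pics/s8b.png

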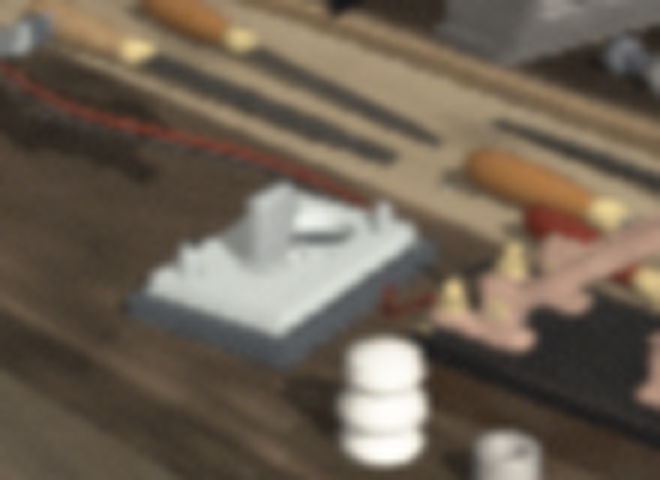

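The plate lies flush on the jig and is free of the fingers. Now to the tongs.

```bash
python3 -m inch '[{"fingers":8.7,"delta_pos":[1.1,-38.8,-0.8],"spin":4.2},{"fingers":8.7,"delta_pos":[1.1,-38.8,-0.8],"spin":4.2},{"fingers":8.7,"delta_pos":[1.1,-38.8,-0.8],"spin":4.2},{"fingers":8.7,"delta_pos":[1.1,-38.8,-0.8],"spin":4.2},{"fingers":8.7,"delta_pos":[1.1,-38.8,-0.8],"spin":4.2},{"fingers":8.7,"delta_pos":[1.1,-38.8,-0.8],"spin":4.2},{"fingers":8.7,"delta_pos":[1.1,-38.8,-0.8],"spin":4.2},{"fingers":8.7,"delta_pos":[1.1,-38.8,-0.8],"spin":4.2},{"fingers":8.7,"delta_pos":[1.1,-38.8,-0.8],"spin":4.2},{"fingers":8.7,"delta_pos":[1.1,-38.8,-0.8],"spin":4.2},{"fingers":8.7,"delta_pos":[1.1,-38.8,-0.8],"spin":4.2}]'
python3 - <<'E'
from h import *
im=shot('wrist','w9');c=get_calibration('wrist');np.savez('w9.npz',K=c['K'],T=c['T'])
for t in ['tongs','tongs_arm','tongs_jaw']:
    r=spot_point('wrist',t)[:2]
    print(t,[(np.round(np.array(d['location'])*[512,384],1).tolist(),round(d['conf'],2)) for d in r])
cv2.imwrite('pics/w9b.png',cv2.resize(im[0:215,150:360,::-1],None,fx=2.7,fy=2.7,interpolation=cv2.INTER_CUBIC))
E
```

```text
time_s: 11.9
tcp_pos: [0.4188, 0.4088, 0.1764]
ee_rot: [[0.995, 0.097, -0.001], [0.097, -0.995, -0.001], [-0.001, 0.001, -1.0]]
wrist_force: [0.2, -0.3, 0.7]
gripper_width: 0.995
tongs []
tongs_arm [([247.9, 167.0], 0.66)]
tongs_jaw []
```

View pics/w9b.png

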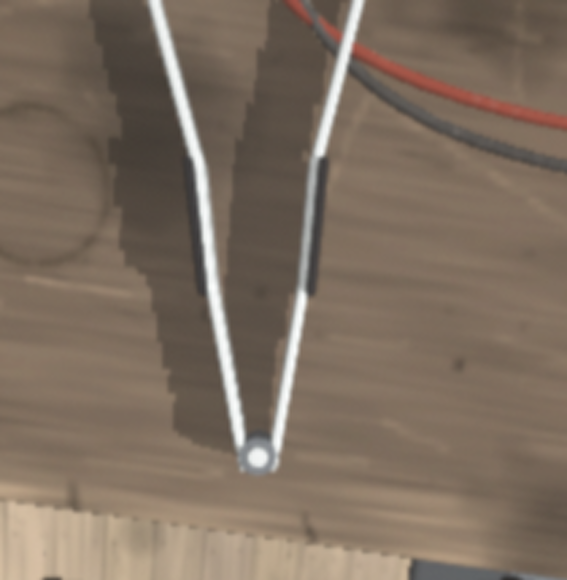

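Run:
```python
from h import *
f=2.7
px=lambda u,v:((u+.5)/f-.5+150,(v+.5)/f-.5)
for z in (.026,.03):
    g=[at_z('wrist',px(*q),.03)[:2] for q in [(186,158),(200,294),(328,158),(315,294)]]
    m=sum(g)/4; h=at_z('wrist',px(257,457),z)[:2]
    print(m,h,np.linalg.norm(m-h),np.degrees(np.arctan2(*(m-h)[::-1])), 'width',np.linalg.norm((g[0]+g[1]-g[2]-g[3])/2))
plan([*m,.10],-84.4)
```

```text
[0.5172516  0.42841107] [0.42892506 0.42082187] 0.08865198839563693 4.910916416128791 width 0.04843688259240027
[0.5172516  0.42841107] [0.42965752 0.42076779] 0.08792692225097441 4.9868868995868505 width 0.04843688259240027
TCP [0.4193 0.4089 0.1773] yawy -84.49 t 12.1 -> delta cm [ 9.94 -1.    7.73] spin -0.09
```

Run:
```python
from h import *
plan([.524,.429,.005],-85.0)
```

```text
TCP [0.4193 0.4089 0.1773] yawy -84.49 t 12.1 -> delta cm [10.61 -1.   17.23] spin 0.51
```

```bash
python3 -m inch '[{"fingers":8.7,"delta_pos":[5,-1,4.0],"spin":0.5},{"fingers":8.7,"delta_pos":[9,-1,6.0],"spin":0.5},{"fingers":8.7,"delta_pos":[10.6,-1,9.0],"spin":0.5},{"fingers":8.7,"delta_pos":[10.6,-1,12.0],"spin":0.5},{"fingers":8.7,"delta_pos":[10.6,-1,12.0],"spin":0.5},{"fingers":8.7,"delta_pos":[10.6,-1,12.0],"spin":0.5}]'
python3 - <<'E'
from h import *
im=shot('wrist','w10');c=get_calibration('wrist')
cv2.imwrite('pics/w10b.png',cv2.resize(im[:,:,::-1],None,fx=1.5,fy=1.5,interpolation=cv2.INTER_CUBIC))
plan([.524,.429,.005],-85.0)
E
```

```text
time_s: 12.7
tcp_pos: [0.5239, 0.4297, 0.0574]
ee_rot: [[0.996, 0.089, 0.0], [0.089, -0.996, -0.001], [0.0, 0.001, -1.0]]
wrist_force: [0.1, 0.8, 1.6]
gripper_width: 1.0
TCP [0.5242 0.4307 0.059 ] yawy -84.88 t 12.75 -> delta cm [-0.04  0.17  5.4 ] spin 0.12
```

View pics/w10b.png

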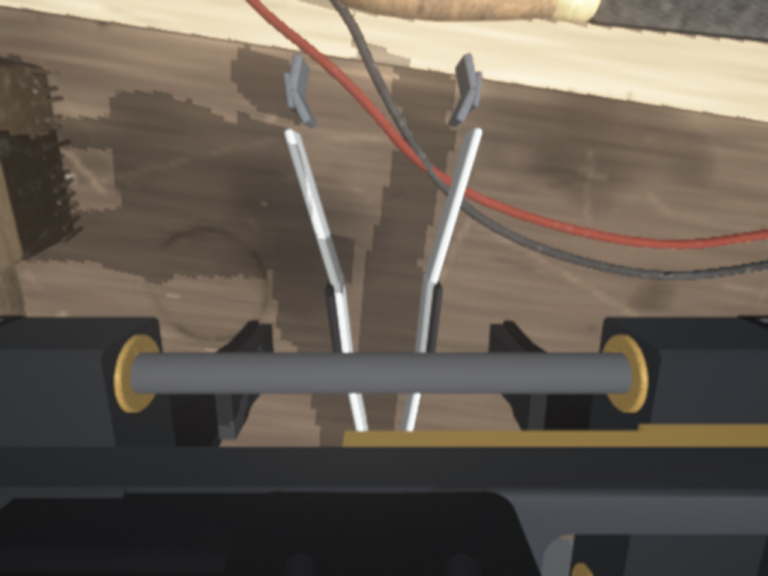

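```bash
python3 -m inch '[{"fingers":8.7,"delta_pos":[0,0.1,3.0],"spin":0.1},{"fingers":8.7,"delta_pos":[0,0.1,5.3],"spin":0.1},{"fingers":6.5,"delta_pos":[0,0.1,5.3],"spin":0.1},{"fingers":5.5,"delta_pos":[0,0.1,5.3],"spin":0.1},{"fingers":5.5,"delta_pos":[0,0.1,5.3],"spin":0.1}]'
python3 - <<'E'
from h import *
plan([.524,.429,.005],-85.0)
E
```

```text
time_s: 13.25
tcp_pos: [0.5247, 0.4308, 0.0071]
ee_rot: [[0.996, 0.088, 0.004], [0.088, -0.996, 0.004], [0.004, -0.003, -1.0]]
wrist_force: [0.2, -0.3, 0.5]
gripper_width: 0.811
TCP [0.5247 0.4308 0.0071] yawy -84.95 t 13.25 -> delta cm [-0.08  0.17  0.21] spin 0.05
```

```bash
python3 -m inch '[{"fingers":5.5,"delta_pos":[0,0.15,0.15],"spin":0.1},{"fingers":5.0,"delta_pos":[0,0.15,0.15],"spin":0.1},{"fingers":4.5,"delta_pos":[0,0.15,0.15],"spin":0.1},{"fingers":4.5,"delta_pos":[0,0.15,0.15],"spin":0.1},{"fingers":4.5,"delta_pos":[0,0.15,0.15],"spin":0.1},{"fingers":4.5,"delta_pos":[0,0.15,0.15],"spin":0.1},{"fingers":4.5,"delta_pos":[0,0.15,0.15],"spin":0.1}]'
python3 - <<'E'
from h import *
im=shot('wrist','w11');c=get_calibration('wrist')
cv2.imwrite('pics/w11b.png',cv2.resize(im[:,:,::-1],None,fx=1.5,fy=1.5,interpolation=cv2.INTER_CUBIC))
s=sense();print(s['tcp_pos'],s['gripper_width']*87)
E
```

```text
time_s: 13.95
tcp_pos: [0.5244, 0.4284, 0.0034]
ee_rot: [[0.996, 0.086, 0.002], [0.086, -0.996, 0.001], [0.002, -0.001, -1.0]]
wrist_force: [-0.0, 0.6, 5.7]
gripper_width: 0.521
[0.5243234  0.4283569  0.00337046] 45.37126391483542
```

View pics/w11b.png

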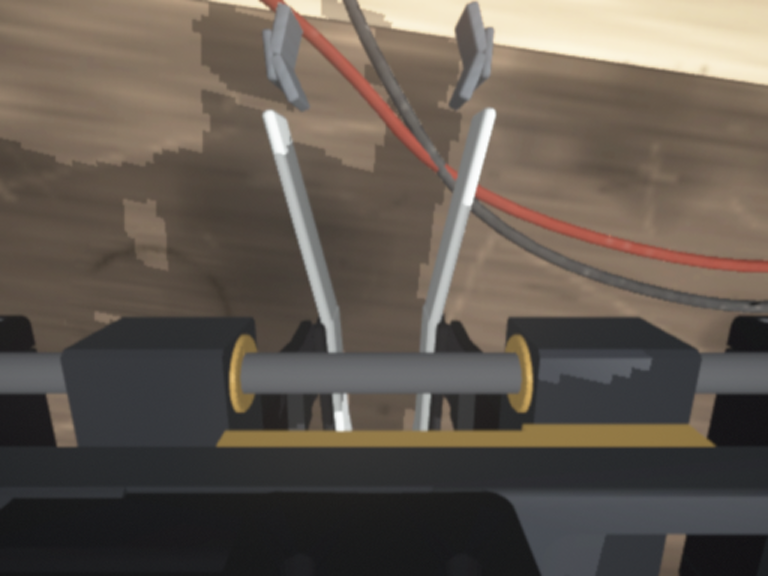

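```bash
python3 -m inch '[{"fingers":4.4,"delta_pos":[0,0,-0.5],"spin":0},{"fingers":4.4,"delta_pos":[0,0,-1.5],"spin":0},{"fingers":4.4,"delta_pos":[0,0,-3],"spin":0},{"fingers":4.4,"delta_pos":[0,0,-5],"spin":0},{"fingers":4.4,"delta_pos":[0,0,-5],"spin":0}]'
python3 - <<'E'
from h import *
im=shot('wrist','w12');c=get_calibration('wrist');np.savez('w12.npz',K=c['K'],T=c['T'])
cv2.imwrite('pics/w12b.png',cv2.resize(im[:,:,::-1],None,fx=1.5,fy=1.5,interpolation=cv2.INTER_CUBIC))
s=sense();print(s['tcp_pos'],s['gripper_width']*87)
im=shot('scene','s12');cv2.imwrite('pics/s12b.png',cv2.resize(im[90:210,120:260,::-1],None,fx=5,fy=5,interpolation=cv2.INTER_CUBIC))
E
```

```text
time_s: 14.5
tcp_pos: [0.5254, 0.4294, 0.0565]
ee_rot: [[0.996, 0.086, 0.005], [0.086, -0.996, 0.005], [0.005, -0.004, -1.0]]
wrist_force: [1.0, 0.8, -0.2]
gripper_width: 0.51
[0.5244066  0.42858431 0.05466465] 43.711454823444086
```

View pics/w12b.png

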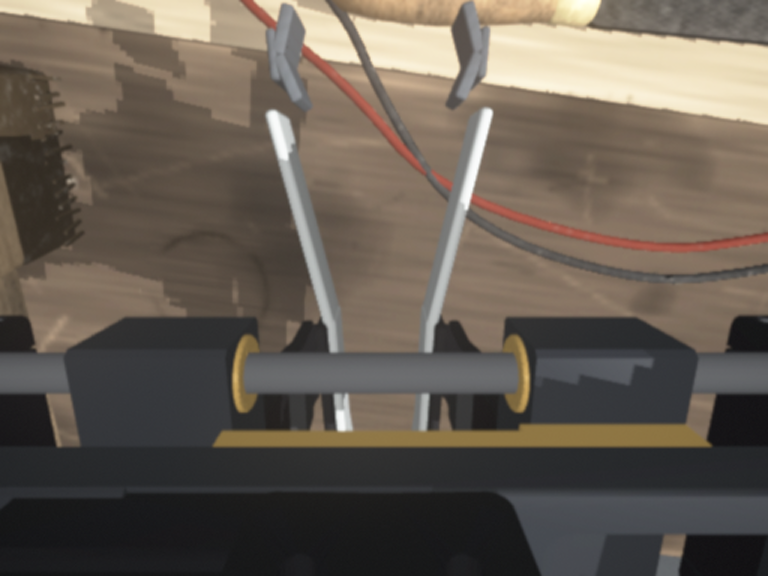

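View pics/s12b.png

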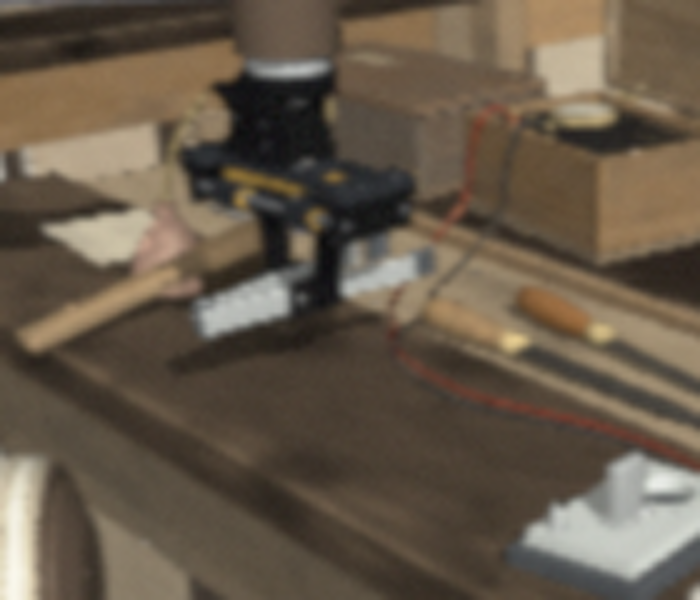

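```bash
python3 -m inch '[{"fingers":4.4,"delta_pos":[0,0,-2],"spin":0},{"fingers":4.4,"delta_pos":[0,0,-6],"spin":0},{"fingers":4.4,"delta_pos":[0,0,-10],"spin":0},{"fingers":4.4,"delta_pos":[0,0,-14],"spin":0},{"fingers":4.4,"delta_pos":[0,0,-18],"spin":0},{"fingers":4.4,"delta_pos":[0,0,-21],"spin":0},{"fingers":4.4,"delta_pos":[0,0,-22],"spin":0}]'
python3 - <<'E'
from h import *
a=np.radians(8);b=np.array([.5525,-.3647]);t=b-.1036*np.array([np.cos(a),np.sin(a)]);print(t)
plan([*t,.275],-82)
s=sense();t=s['tcp_pos'];R=np.array(s['ee_rot'])
for dy in(-.025,0,.025): print((proj('wrist',t+R[:,0]*.1036+R[:,1]*dy+[0,0,.0226])*1.5).round(0))
shot('wrist','w13')
E
```

```text
time_s: 15.3
tcp_pos: [0.5245, 0.4283, 0.2757]
ee_rot: [[0.996, 0.085, 0.004], [0.085, -0.996, 0.004], [0.004, -0.003, -1.0]]
wrist_force: [0.3, 0.6, -0.8]
gripper_width: 0.506
[ 0.44990823 -0.37911833]
TCP [0.5245 0.4283 0.2757] yawy -85.11 t 15.3 -> delta cm [-1.432e+01  7.982e+01  7.000e-02] spin -3.11
[299.  47.]
[384.  47.]
[469.  47.]
```

```bash
python3 -m inch '[{"fingers":4.4,"delta_pos":[-0.4,2,0],"spin":0},{"fingers":4.4,"delta_pos":[-1,6,0],"spin":-1},{"fingers":4.4,"delta_pos":[-2,10.5,0],"spin":-2},{"fingers":4.4,"delta_pos":[-3,15,0],"spin":-3},{"fingers":4.4,"delta_pos":[-3.5,19.5,0],"spin":-3.1},{"fingers":4.4,"delta_pos":[-4.3,24,0],"spin":-3.1},{"fingers":4.4,"delta_pos":[-5.2,28.5,0],"spin":-3.1},{"fingers":4.4,"delta_pos":[-6,33,0],"spin":-3.1},{"fingers":4.4,"delta_pos":[-6.8,37.5,0],"spin":-3.1},{"fingers":4.4,"delta_pos":[-7.5,42,0],"spin":-3.1},{"fingers":4.4,"delta_pos":[-8.3,46.5,0],"spin":-3.1},{"fingers":4.4,"delta_pos":[-9.2,51,0],"spin":-3.1},{"fingers":4.4,"delta_pos":[-10,55.5,0],"spin":-3.1},{"fingers":4.4,"delta_pos":[-10.8,60,0],"spin":-3.1},{"fingers":4.4,"delta_pos":[-11.6,64.5,0],"spin":-3.1},{"fingers":4.4,"delta_pos":[-12.4,69,0],"spin":-3.1},{"fingers":4.4,"delta_pos":[-13.2,73.5,0],"spin":-3.1},{"fingers":4.4,"delta_pos":[-14,77,0],"spin":-3.1},{"fingers":4.4,"delta_pos":[-14.3,79,0],"spin":-3.1},{"fingers":4.4,"delta_pos":[-14.3,79.8,0],"spin":-3.1}]'
python3 - <<'E'
from h import *
im=shot('wrist','w14');c=get_calibration('wrist');np.savez('w14.npz',K=c['K'],T=c['T'])
cv2.imwrite('pics/w14b.png',cv2.resize(im[:,:,::-1],None,fx=1.5,fy=1.5,interpolation=cv2.INTER_CUBIC))
for t in ['bush','tongs_jaw']:
    r=spot_point('wrist',t)[:3]
    print(t,[(np.round(np.array(d['location'])*[512,384],1).tolist(),round(d['conf'],2)) for d in r])
plan([.4499,-.3791,.275],-82); print(sense()['joints'].round(0))
E
```

```text
time_s: 17.35
tcp_pos: [0.4476, -0.3807, 0.2689]
ee_rot: [[0.991, 0.136, -0.005], [0.136, -0.991, 0.003], [-0.005, -0.004, -1.0]]
wrist_force: [0.5, 0.5, -0.7]
gripper_width: 0.504
bush [([254.4, 86.3], 0.71), ([292.1, 184.4], 0.58)]
tongs_jaw []
TCP [ 0.4487 -0.3789  0.2705] yawy -82.04 t 17.5 -> delta cm [ 0.12  0.03 -0.45] spin -0.04
[-24.  17.  -0.  -0. -73. 122.]
```

View pics/w14b.png

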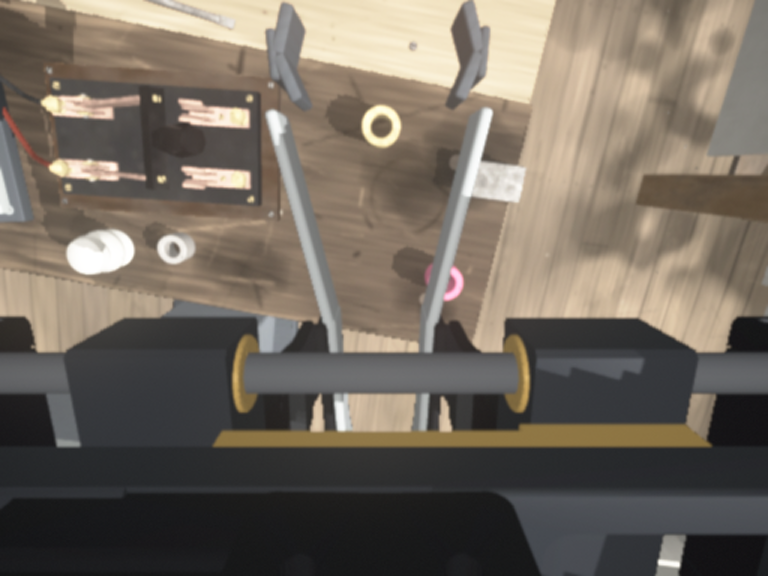

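Run:
```python
from h import *
w=np.load('w14.npz');K=w['K'];T=w['T']
o=T[:3,3];d=T[:3,:3]@np.array([(254.1-K[0,2])/K[0,0],-(83.4-K[1,2])/K[1,1],-1]);b=o+d*(.03-o[2])/d[2];print('bush',b)
s=sense();t=s['tcp_pos'];R=np.array(s['ee_rot'])
for x in (.1136,.1036,.0936):
  for z in (.0226,.0006): print(x,z,[(proj('wrist',t+R[:,0]*x+R[:,1]*dy+[0,0,z])*1.5).round(0).tolist() for dy in (-.025,.025)])
im=cv2.imread('pics/w14.png');cv2.imwrite('pics/w14c.png',cv2.resize(im[0:90,170:340],None,fx=4.5,fy=4.5,interpolation=cv2.INTER_CUBIC))
```

```text
bush [ 0.55540332 -0.36474158  0.03      ]
0.1136 0.0226 [[298.0, 10.0], [471.0, 10.0]]
0.1136 0.0006 [[310.0, 34.0], [458.0, 34.0]]
0.1036 0.0226 [[299.0, 48.0], [469.0, 48.0]]
0.1036 0.0006 [[311.0, 66.0], [457.0, 66.0]]
0.0936 0.0226 [[301.0, 85.0], [467.0, 85.0]]
0.0936 0.0006 [[312.0, 97.0], [455.0, 97.0]]
```

View pics/w14c.png

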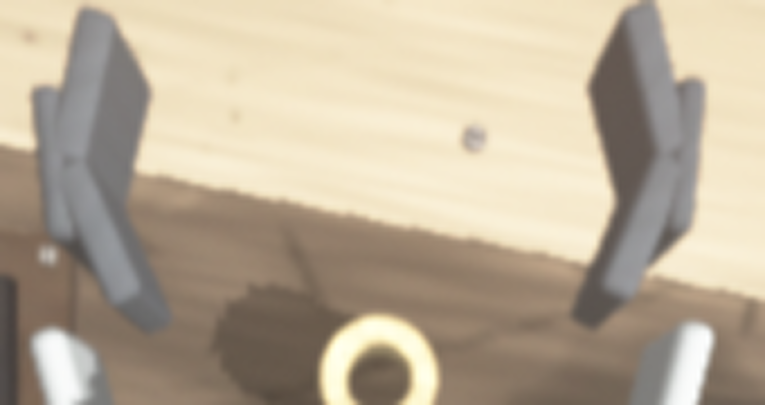

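Run:
```python
from h import *
plan([.4532,-.3803,.075],-82)
```

```text
TCP [ 0.4487 -0.3789  0.2705] yawy -82.04 t 17.5 -> delta cm [ 0.43  0.2  19.55] spin -0.04
```

```bash
python3 -m inch '[{"fingers":4.4,"delta_pos":[0.3,0.2,2],"spin":0},{"fingers":4.4,"delta_pos":[0.4,0.2,6],"spin":0},{"fingers":4.4,"delta_pos":[0.4,0.2,10],"spin":0},{"fingers":4.4,"delta_pos":[0.4,0.2,14],"spin":0},{"fingers":4.4,"delta_pos":[0.4,0.2,17.5],"spin":0},{"fingers":4.4,"delta_pos":[0.4,0.2,19.5],"spin":0},{"fingers":4.4,"delta_pos":[0.4,0.2,19.5],"spin":0},{"fingers":4.4,"delta_pos":[0.4,0.2,19.5],"spin":0}]'
python3 - <<'E'
from h import *
im=shot('wrist','w15');c=get_calibration('wrist')
cv2.imwrite('pics/w15c.png',cv2.resize(im[0:130,160:345,::-1],None,fx=4.3,fy=4.3,interpolation=cv2.INTER_CUBIC))
plan([.4532,-.3803,.075],-82)
im=shot('scene','s15');cv2.imwrite('pics/s15b.png',cv2.resize(im[150:300,290:440,::-1],None,fx=4,fy=4,interpolation=cv2.INTER_CUBIC))
E
```

```text
time_s: 18.3
tcp_pos: [0.4542, -0.3803, 0.0781]
ee_rot: [[0.99, 0.141, 0.0], [0.141, -0.99, -0.0], [0.0, 0.0, -1.0]]
wrist_force: [0.1, -0.0, -0.7]
gripper_width: 0.508
TCP [ 0.4547 -0.3808  0.079 ] yawy -81.92 t 18.35 -> delta cm [-0.14 -0.07  0.4 ] spin 0.08
```

View pics/w15c.png

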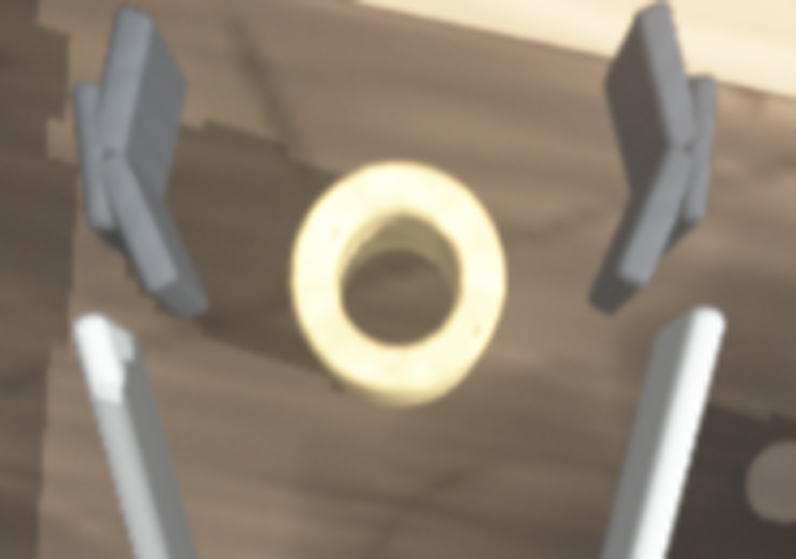

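View pics/s15b.png

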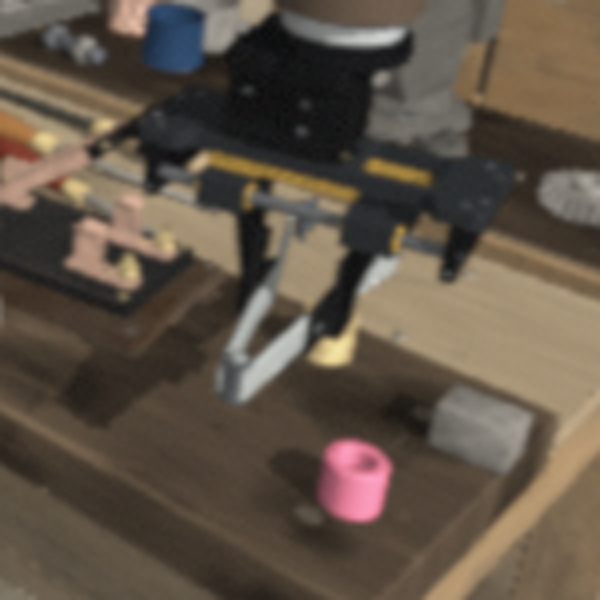

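Run:
```python
from h import *
f=4.3
px=lambda u,v:((u+.5)/f-.5+160,(v+.5)/f-.5)
s=sense();t=s['tcp_pos'];R=np.array(s['ee_rot'])
b=at_z('wrist',px(399,273),.03); j=at_z('wrist',px(399,152.5),t[2]+.0226)
print('bush',b,'jaw',j,'tool delta',((b-j)[:2]@R[:2,:2]).round(4),'jaw in tool',(j-t)[:2]@R[:2,:2])
l=at_z('wrist',px(291,273),.03);r=at_z('wrist',px(507,273),.03);print('dia',np.linalg.norm(l-r))
A=ray('scene',(333.7,177.5));B=ray('top',(335.6,183.2))
M=np.c_[A[1],-B[1]];k=np.linalg.lstsq(M,B[0]-A[0],rcond=None)[0];print('handle',A[0]+A[1]*k[0],B[0]+B[1]*k[1])
```

```text
bush [ 0.55655988 -0.364745    0.03      ] jaw [ 0.55591675 -0.36496449  0.10206635] tool delta [ 0.0007 -0.0001] jaw in tool [ 0.10230931 -0.00179139]
dia 0.03450498926768089
handle [ 0.51697464 -0.25431625  0.15025914] [ 0.5190149  -0.2573048   0.15107822]
```

```bash
python3 -m inch '[{"fingers":4.4,"delta_pos":[0.05,0,2],"spin":0},{"fingers":4.4,"delta_pos":[0.05,0,4],"spin":0},{"fingers":4.4,"delta_pos":[0.05,0,6],"spin":0},{"fingers":4.4,"delta_pos":[0.05,0,7],"spin":0},{"fingers":4.4,"delta_pos":[0.05,0,7.3],"spin":0},{"fingers":4.4,"delta_pos":[0.05,0,7.3],"spin":0}]'
python3 - <<'E'
from h import *
im=shot('wrist','w16');c=get_calibration('wrist')
cv2.imwrite('pics/w16c.png',cv2.resize(im[0:130,160:345,::-1],None,fx=4.3,fy=4.3,interpolation=cv2.INTER_CUBIC))
s=sense();print(s['tcp_pos'],s['wrist_force'],s['gripper_width']*87)
E
```

```text
time_s: 19.0
tcp_pos: [0.4546, -0.3812, 0.0053]
ee_rot: [[0.99, 0.139, 0.001], [0.139, -0.99, -0.001], [0.001, 0.001, -1.0]]
wrist_force: [0.5, -1.1, -1.1]
gripper_width: 0.512
[ 0.45480942 -0.38135213  0.00568528] [ 0.30603409 -0.27633974 -1.55653217] 44.04414049140394
```

View pics/w16c.png

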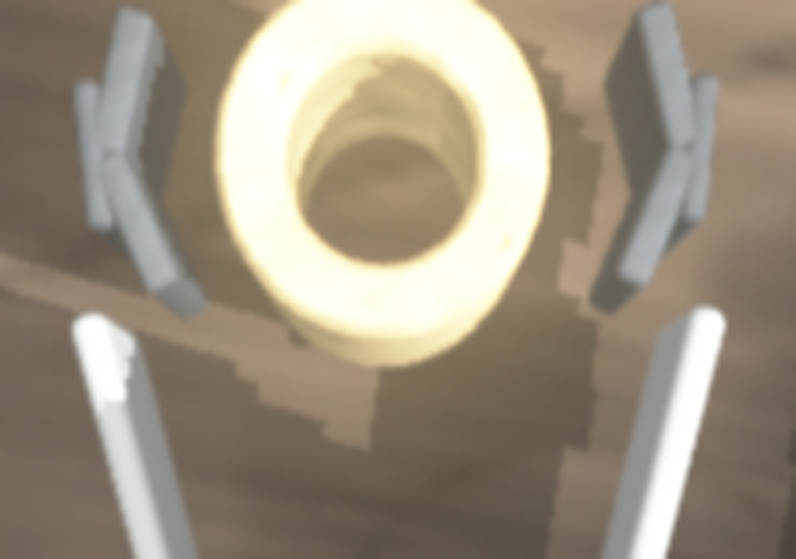

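Jaws straddle the bush (bush centre about (384,158), jaw centre (399,152)). It is 1.4 mm off sideways, so I shift and then close hard.

```bash
python3 -m inch '[{"fingers":4.4,"delta_pos":[-0.05,-0.13,0],"spin":0},{"fingers":4.4,"delta_pos":[-0.05,-0.13,0],"spin":0},{"fingers":3.8,"delta_pos":[-0.05,-0.13,0],"spin":0},{"fingers":3.3,"delta_pos":[-0.05,-0.13,0],"spin":0},{"fingers":2.5,"delta_pos":[-0.05,-0.13,0],"spin":0},{"fingers":2,"delta_pos":[-0.05,-0.13,0],"spin":0},{"fingers":2,"delta_pos":[-0.05,-0.13,0],"spin":0},{"fingers":2,"delta_pos":[-0.05,-0.13,0],"spin":0},{"fingers":2,"delta_pos":[-0.05,-0.13,0],"spin":0}]'
python3 - <<'E'
from h import *
im=shot('wrist','w17')
cv2.imwrite('pics/w17c.png',cv2.resize(im[0:130,160:345,::-1],None,fx=4.3,fy=4.3,interpolation=cv2.INTER_CUBIC))
s=sense();print(s['tcp_pos'],s['wrist_force'],s['gripper_width']*87)
E
```

```text
time_s: 19.95
tcp_pos: [0.4534, -0.3798, 0.0046]
ee_rot: [[0.99, 0.139, 0.0], [0.139, -0.99, -0.0], [0.0, 0.0, -1.0]]
wrist_force: [-1.1, -0.3, -0.7]
gripper_width: 0.391
[ 0.45338302 -0.37976468  0.00461754] [-0.28827687 -0.0644675   0.03376869] 33.927455301201356
```

View pics/w17c.png

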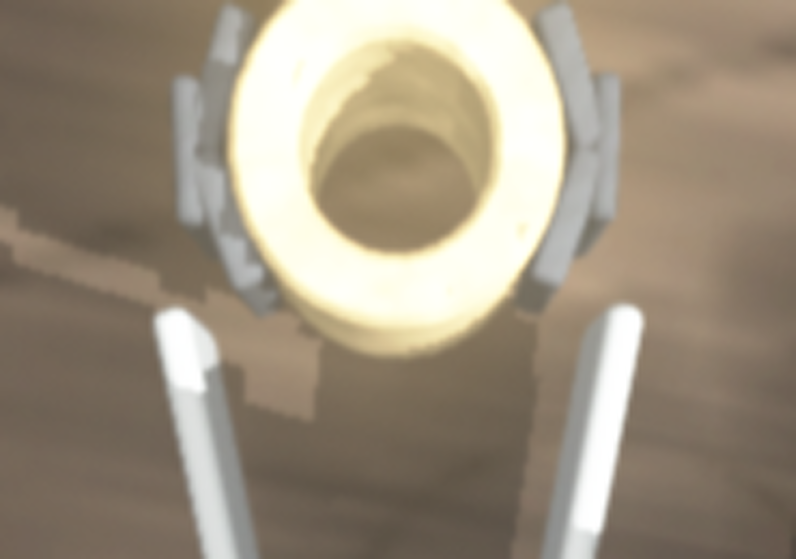

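Grips read 33.9 mm, so the tongs are shut on the bush. Lift gently and check.

```bash
python3 -m inch '[{"fingers":2,"delta_pos":[0,0,0],"spin":0},{"fingers":2,"delta_pos":[0,0,-0.5],"spin":0},{"fingers":2,"delta_pos":[0,0,-1.5],"spin":0},{"fingers":2,"delta_pos":[0,0,-3],"spin":0},{"fingers":2,"delta_pos":[0,0,-4],"spin":0},{"fingers":2,"delta_pos":[0,0,-4],"spin":0}]'
python3 - <<'E'
from h import *
im=shot('wrist','w18')
cv2.imwrite('pics/w18c.png',cv2.resize(im[0:130,160:345,::-1],None,fx=4.3,fy=4.3,interpolation=cv2.INTER_CUBIC))
s=sense();print(s['tcp_pos'],s['wrist_force'],s['moment'],s['gripper_width']*87)
im=shot('scene','s18');cv2.imwrite('pics/s18b.png',cv2.resize(im[170:290,310:430,::-1],None,fx=4.8,fy=4.8,interpolation=cv2.INTER_CUBIC))
E
```

```text
time_s: 20.6
tcp_pos: [0.4545, -0.3803, 0.0467]
ee_rot: [[0.99, 0.139, 0.004], [0.139, -0.99, -0.002], [0.003, 0.002, -1.0]]
wrist_force: [-0.3, 0.2, -3.0]
gripper_width: 0.384
[ 0.45379488 -0.3798665   0.04558252] [-0.02399274 -0.15561147 -3.01317362] [-0.03742427  0.02886639  0.01780267] 33.369786673608445
```

View pics/w18c.png

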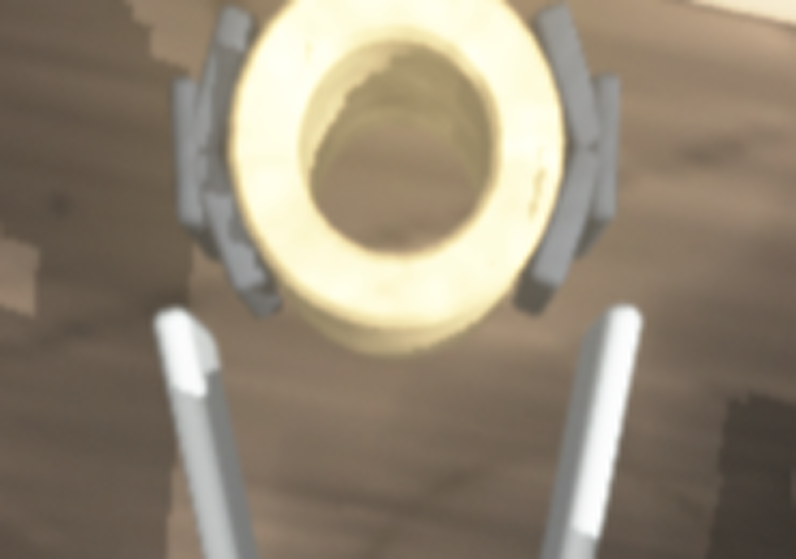

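View pics/s18b.png

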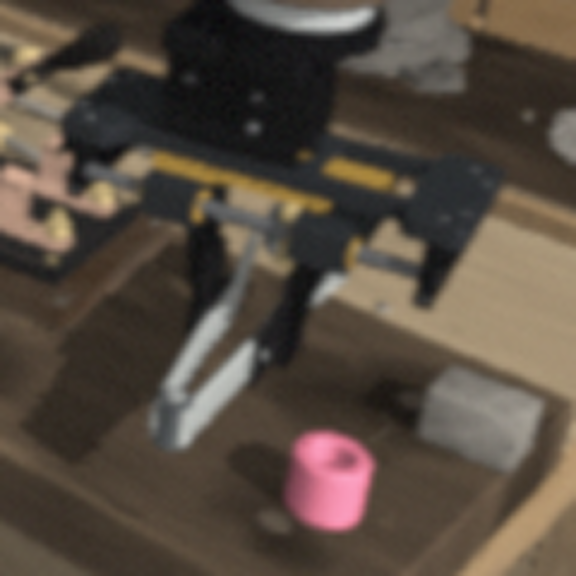

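```bash
python3 -m inch '[{"fingers":2,"delta_pos":[0,0,-2],"spin":0},{"fingers":2,"delta_pos":[0,0,-5.5],"spin":0},{"fingers":2,"delta_pos":[0,0,-9],"spin":0},{"fingers":2,"delta_pos":[0,0,-12.5],"spin":0},{"fingers":2,"delta_pos":[0,0,-16],"spin":0},{"fingers":2,"delta_pos":[0,0,-19.5],"spin":0},{"fingers":2,"delta_pos":[0,0,-22],"spin":0},{"fingers":2,"delta_pos":[0,0,-23],"spin":0},{"fingers":2,"delta_pos":[0,0,-23],"spin":0}]'
python3 - <<'E'
from h import *
f=4.3
px=lambda u,v:((u+.5)/f-.5+160,(v+.5)/f-.5)
s=sense();t=s['tcp_pos'];R=np.array(s['ee_rot'])
b=at_z('wrist',px(398,146),t[2]+.0256); q=(b-t)@R; print('bush in tool',q)
a=np.radians(8);X=np.array([np.cos(a),np.sin(a)]);Y=np.array([np.sin(a),-np.cos(a)])
g=np.array([.5193,.0340])-q[0]*X-q[1]*Y; print(g); plan([*g,.27],-82); print(s['wrist_force'],s['gripper_width']*87)
E
```

```text
time_s: 21.6
tcp_pos: [0.4535, -0.3797, 0.275]
ee_rot: [[0.99, 0.139, 0.001], [0.139, -0.99, -0.0], [0.001, 0.0, -1.0]]
wrist_force: [0.3, -0.2, -2.7]
gripper_width: 0.388
bush in tool [ 0.10217108 -0.00181316 -0.02546289]
[0.41837559 0.01798502]
TCP [ 0.4535 -0.3797  0.275 ] yawy -82.01 t 21.6 -> delta cm [  2.04 -39.87   0.5 ] spin -0.01
[ 0.30968199 -0.16966448 -2.66261108] 33.7149768482566
```

```bash
python3 -m inch '[{"fingers":2,"delta_pos":[0,-1,0],"spin":0},{"fingers":2,"delta_pos":[0.1,-3,0],"spin":0},{"fingers":2,"delta_pos":[0.3,-6,0],"spin":0},{"fingers":2,"delta_pos":[0.5,-9.5,0],"spin":0},{"fingers":2,"delta_pos":[0.7,-13,0],"spin":0},{"fingers":2,"delta_pos":[0.8,-16.5,0],"spin":0},{"fingers":2,"delta_pos":[1,-20,0],"spin":0},{"fingers":2,"delta_pos":[1.2,-23.5,0],"spin":0},{"fingers":2,"delta_pos":[1.4,-27,0],"spin":0},{"fingers":2,"delta_pos":[1.6,-30.5,0],"spin":0},{"fingers":2,"delta_pos":[1.8,-34,0],"spin":0},{"fingers":2,"delta_pos":[2,-37,0],"spin":0},{"fingers":2,"delta_pos":[2,-39,0],"spin":0},{"fingers":2,"delta_pos":[2,-39.8,0],"spin":0},{"fingers":2,"delta_pos":[2,-39.8,0],"spin":0}]'
python3 - <<'E'
from h import *
im=shot('wrist','w20')
cv2.imwrite('pics/w20b.png',cv2.resize(im[0:250,:,::-1],None,fx=1.5,fy=1.5,interpolation=cv2.INTER_CUBIC))
plan([.4184,.0180,.1286],-82)
for n in['top','scene']:shot(n,n+'20')
im=cv2.imread('pics/scene20.png');cv2.imwrite('pics/s20b.png',cv2.resize(im[90:240,180:340],None,fx=4,fy=4,interpolation=cv2.INTER_CUBIC))
E
```

```text
time_s: 23.1
tcp_pos: [0.4167, 0.0178, 0.2732]
ee_rot: [[0.99, 0.141, -0.003], [0.141, -0.99, -0.001], [-0.003, 0.0, -1.0]]
wrist_force: [0.1, 0.1, -2.7]
gripper_width: 0.385
TCP [0.417  0.0172 0.2735] yawy -81.95 t 23.15 -> delta cm [ 0.15 -0.06 14.49] spin 0.05
```

View pics/w20b.png

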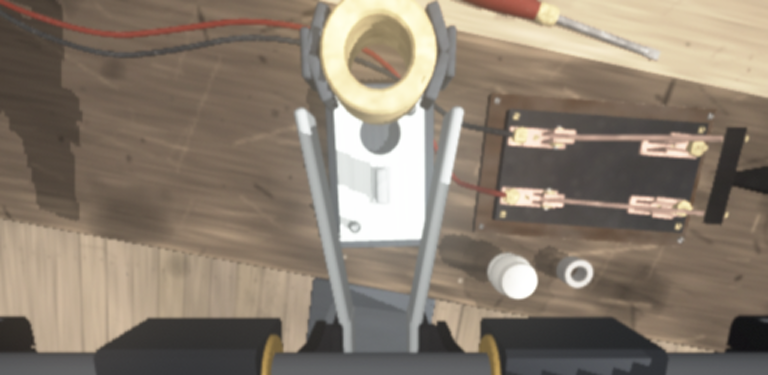

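View pics/s20b.png

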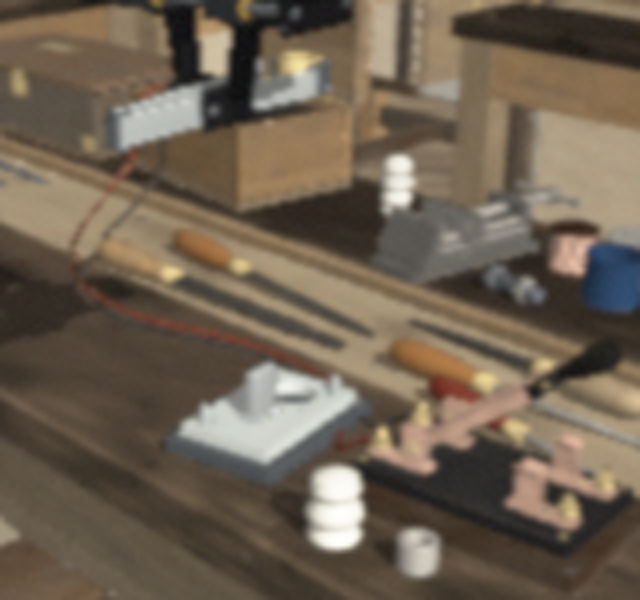

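```bash
python3 -m inch '[{"fingers":2,"delta_pos":[0.1,0,2],"spin":0},{"fingers":2,"delta_pos":[0.1,0,5],"spin":0},{"fingers":2,"delta_pos":[0.1,0,8],"spin":0},{"fingers":2,"delta_pos":[0.1,0,11],"spin":0},{"fingers":2,"delta_pos":[0.1,0,13.5],"spin":0},{"fingers":2,"delta_pos":[0.1,0,14.4],"spin":0},{"fingers":2,"delta_pos":[0.1,0,14.4],"spin":0},{"fingers":2,"delta_pos":[0.1,0,14.4],"spin":0},{"fingers":2,"delta_pos":[0.1,0,14.4],"spin":0}]'
python3 - <<'E'
from h import *
im=shot('wrist','w21')
cv2.imwrite('pics/w21b.png',cv2.resize(im[0:130,160:345,::-1],None,fx=4.3,fy=4.3,interpolation=cv2.INTER_CUBIC))
plan([.4184,.0180,.1286],-82)
for n in['top','scene']:shot(n,n+'21')
im=cv2.imread('pics/scene21.png');cv2.imwrite('pics/s21b.png',cv2.resize(im[120:240,190:320],None,fx=5,fy=5,interpolation=cv2.INTER_CUBIC))
print(spot_point('scene','bush')[:2],spot_point('scene','plate_bore')[:2])
s=sense();t=s['tcp_pos'];print('proj bore crop',(proj('wrist',[.5193,.0340,.024])-[160,0])*4.3, 'scene bore',proj('scene',[.5193,.034,.024]),'scene bush expected',proj('scene',[.5193,.034,.124]))
E
```

```text
time_s: 24.15
tcp_pos: [0.42, 0.0176, 0.1319]
ee_rot: [[0.99, 0.139, 0.003], [0.139, -0.99, 0.001], [0.003, -0.001, -1.0]]
wrist_force: [-0.0, -0.4, -2.8]
gripper_width: 0.383
TCP [0.4198 0.0176 0.1318] yawy -82.01 t 24.2 -> delta cm [-0.13 -0.06  0.32] spin -0.01
[{'location': [0.7354, 0.7198], 'conf': 0.63}, {'location': [0.4988, 0.4201], 'conf': 0.51}] [{'location': [0.4988, 0.4951], 'conf': 0.62}]
proj bore crop [396.8722923  329.08658559] scene bore [252.97072168 187.25604694] scene bush expected [253.42555535 158.57534771]
```

View pics/w21b.png

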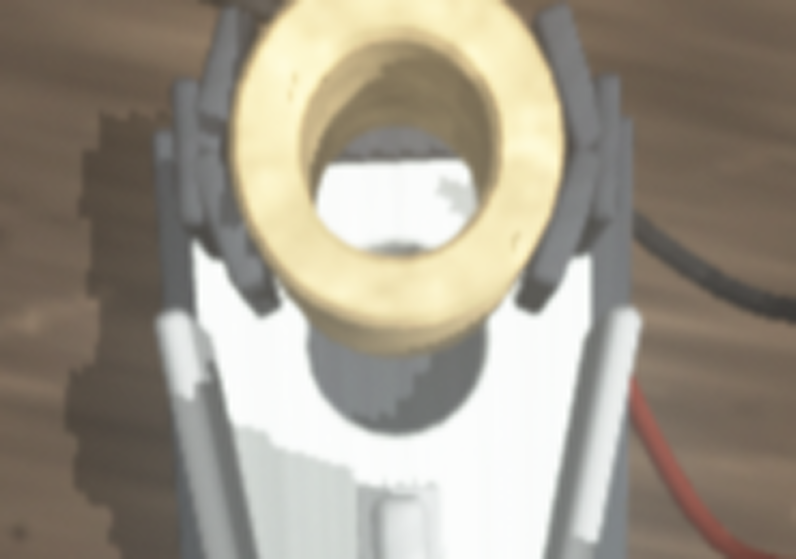

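View pics/s21b.png

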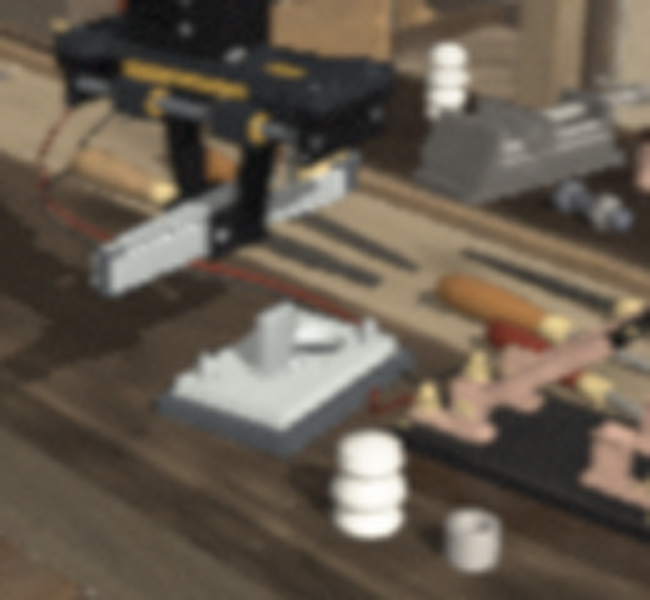

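Run:
```python
from h import *
f=4.3
px=lambda u,v:((u+.5)/f-.5+160,(v+.5)/f-.5)
s=sense();t=s['tcp_pos'];R=np.array(s['ee_rot'])
b=at_z('wrist',px(398,146),t[2]+.0254); o=at_z('wrist',px(397,338),.024)
print(b,o,'tool delta mm',1000*((o-b)[:2]@R[:2,:2]))
```

```text
[0.52001656 0.03352352 0.15653259] [0.51786932 0.03411732 0.024     ] tool delta mm [-2.04375886 -0.88674139]
```

```bash
python3 -m inch '[{"fingers":2,"delta_pos":[-0.18,-0.06,0.2],"spin":0},{"fingers":2,"delta_pos":[-0.18,-0.06,0.3],"spin":0},{"fingers":2,"delta_pos":[-0.18,-0.06,0.3],"spin":0},{"fingers":2,"delta_pos":[-0.18,-0.06,0.3],"spin":0},{"fingers":2,"delta_pos":[-0.18,-0.06,0.3],"spin":0},{"fingers":2,"delta_pos":[-0.18,-0.06,0.3],"spin":0}]'
python3 - <<'E'
from h import *
im=shot('wrist','w22')
cv2.imwrite('pics/w22b.png',cv2.resize(im[0:130,160:345,::-1],None,fx=4.3,fy=4.3,interpolation=cv2.INTER_CUBIC))
im=shot('top','t22');cv2.imwrite('pics/t22b.png',cv2.resize(im[140:240,190:400,::-1],None,fx=3.7,fy=3.7,interpolation=cv2.INTER_CUBIC))
s=sense();t=s['tcp_pos'];R=np.array(s['ee_rot']);print(t,s['gripper_width']*87,s['wrist_force'],s['joint_velocities'].round(2))
px=lambda u,v:((u+.5)/4.3-.5+160,(v+.5)/4.3-.5)
b=at_z('wrist',px(398,146),t[2]+.0254);print('bush',b)
E
```

```text
time_s: 25.0
tcp_pos: [0.417, 0.0177, 0.1276]
ee_rot: [[0.99, 0.139, 0.0], [0.139, -0.99, -0.0], [0.0, 0.0, -1.0]]
wrist_force: [-0.5, 0.6, -1.4]
gripper_width: 0.392
[0.41695681 0.0177252  0.12757199] 33.82763129148404 [ 0.0193276   0.30647387 -1.81829468] [ 0.01  0.01 -0.04 -0.06  0.04  0.04]
bush [0.51790675 0.0337152  0.15297199]
```

View pics/w22b.png

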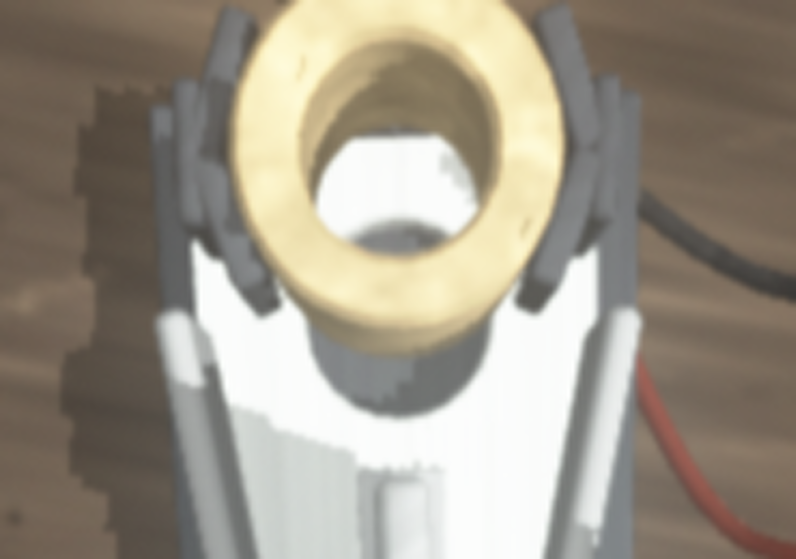

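View pics/t22b.png

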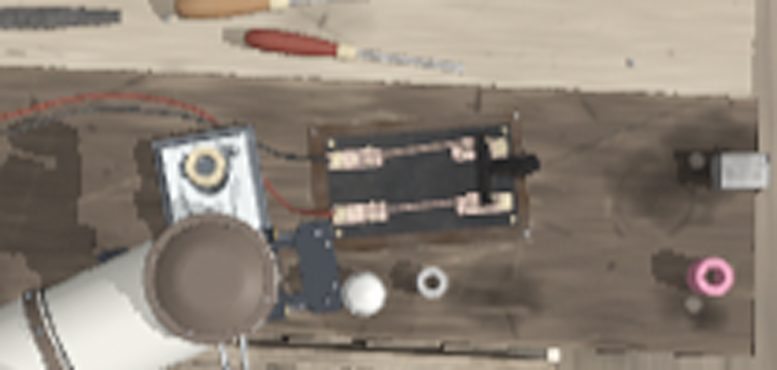

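The brass bush is upright in the tongs over the bore, with the bystanders where they stood. Handing in.

Run:
```python
from h import *
px=lambda u,v:((u+.5)/4.3-.5+160,(v+.5)/4.3-.5)
print('bore',at_z('wrist',px(400,317.5),.024))
print(finish_job()); print(sense()['time_s'])
```

```text
bore [0.519129   0.03409572 0.024     ]
the job is handed in; nothing more can be done
None
the job is handed in; nothing more can be done
```

I handed the job in at about 25 s. It ends with the brass bush held upright in the tongs over the large bore.

- **Plate:** I lifted it by the lug and lowered it over both pins. It met the base at the calculated flush height with about 10 N of push, and I released it. Later pictures show it lying flat on the jig.
- **Bush:** I carried the tongs open (44 mm over the grips) over the switch and lowered them around the bush. I closed them with full grip, which read 33.8 mm at the end. The fingers never touched the bush.
- **Last checks:** The bush axis is within about 1.3 mm of the bore centre, and its underside is about 99 mm above the bore. The small bush, insulator and steel block look unmoved, and so does the pink look-alike.

**What went wrong or disagreed:**
- I mistyped one x sign while carrying the plate, which took it 69 mm too far in free air. I corrected it straight away, with no contact.
- Readings of the bush and bore positions differed by up to about 4 mm between cameras and views.
- The last two estimates of the bore, just before and after the final 2 mm correction, also differed by 1.3 mm in x.

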